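# Load and wedge-lock the fan-capacitor test carrier

### The job

Draw the clamp bar of the capacitor test carrier right back, then stand every box capacitor on its base in the bay whose floor pad has its own colour, long side pointing from the clamp bar to the fence. Push the clamp bar up against them, slide the red-tabbed thumb wedge along its ramp until it jams the bar fast, and last swing the end gate fully shut so that it snaps past its ball catch. Leave the air driver, the screwdriver and the white terminal strip where they lie.

Things in the scene. Friction and masses are not known exactly. Their poses are not given: they have to be found in the camera images.
- cap_blue_0: box capacitor of a fan motor with blue case and a white label band, 46 x 26 x 30 mm (x, y, z) plus 8 mm spade terminals on top, about 60 g, heavy at the foot; origin at the centre of its underside, x along its long side, z up. 4 to 6 of them are there; absent ones read None. They start standing on the bench, in a bent row between robot and carrier, about 66 mm apart, long sides roughly along world x
- cap_orange_0: box capacitor of a fan motor with orange case and a white label band, 46 x 26 x 30 mm (x, y, z) plus 8 mm spade terminals on top, about 60 g, heavy at the foot; origin at the centre of its underside, x along its long side, z up. 4 to 6 of them are there; absent ones read None. They start standing on the bench, in a bent row between robot and carrier, about 66 mm apart, long sides roughly along world x
- cap_blue_1: box capacitor of a fan motor with blue case and a white label band, 46 x 26 x 30 mm (x, y, z) plus 8 mm spade terminals on top, about 60 g, heavy at the foot; origin at the centre of its underside, x along its long side, z up. 4 to 6 of them are there; absent ones read None. They start standing on the bench, in a bent row between robot and carrier, about 66 mm apart, long sides roughly along world x
- cap_orange_1: box capacitor of a fan motor with orange case and a white label band, 46 x 26 x 30 mm (x, y, z) plus 8 mm spade terminals on top, about 60 g, heavy at the foot; origin at the centre of its underside, x along its long side, z up. 4 to 6 of them are there; absent ones read None. They start standing on the bench, in a bent row between robot and carrier, about 66 mm apart, long sides roughly along world x
- cap_blue_2: box capacitor of a fan motor with blue case and a white label band, 46 x 26 x 30 mm (x, y, z) plus 8 mm spade terminals on top, about 60 g, heavy at the foot; origin at the centre of its underside, x along its long side, z up. 4 to 6 of them are there; absent ones read None. They start standing on the bench, in a bent row between robot and carrier, about 66 mm apart, long sides roughly along world x
- cap_orange_2: box capacitor of a fan motor with orange case and a white label band, 46 x 26 x 30 mm (x, y, z) plus 8 mm spade terminals on top, about 60 g, heavy at the foot; origin at the centre of its underside, x along its long side, z up. 4 to 6 of them are there; absent ones read None. They start standing on the bench, in a bent row between robot and carrier, about 66 mm apart, long sides roughly along world x
- carrier: fixed grey test carrier, plate 140 x 250 x 8 mm; origin on the bench under its middle. Its x points from the clamp bar to the fence (away from the robot, within 0.15 rad), y to the robot's left. In mm: fence face x = 50; bays y = -109 to -11 and 11 to 109, three capacitors (26 mm each) side by side in each; middle block and end ribs 26 high; fence, bar, ramp 20 high above the bench
- pad_blue: blue floor pad of a bay; which bay it lies in changes. Origin at its underside, 8 mm above the bench, at the middle of its bay, at carrier x = 31 mm; axes as the carrier's. Its top, 9.5 mm above the bench, is the bay's floor. A capacitor touching the fence is at pad x = -4 mm; set down at -13 it clears fence and drawn-back bar, and the bar pushes it home; pad y = -30, 0, 30 suit three. Hold it by its long ends
- pad_orange: orange floor pad of a bay; which bay it lies in changes. Origin at its underside, 8 mm above the bench, at the middle of its bay, at carrier x = 31 mm; axes as the carrier's. Its top, 9.5 mm above the bench, is the bay's floor. A capacitor touching the fence is at pad x = -4 mm; set down at -13 it clears fence and drawn-back bar, and the bar pushes it home; pad y = -30, 0, 30 suit three. Hold it by its long ends
- clamp_bar: aluminium clamp bar, 214 mm long, top 20 mm above the bench; slides along carrier x only, 26 mm at most, with 2 N of friction, and stays where it is left; starts 19 to 24 mm forward, too far for a capacitor to fit. Axes as the carrier's; its origin coincides with the carrier's when drawn all the way back
- bar_face (a point): middle of the bar's face towards the capacitors: at carrier x = -14 mm drawn back, 4 mm when it presses capacitors that touch the fence
- bar_knob (a point): axis of the bar's upright black knob, 17 mm in diameter from 40 to 58 mm above the bench, on a 13 mm stem; this point is 50 mm above the bench. To draw the bar back push it from the fence's side (8 N); to clamp push it from the robot's side; 8 to 12 N is plenty and squares up the capacitors
- wedge: steel thumb wedge between the bar's back and the ramp block; slides only along the ramp, towards carrier -y and 1 in 5 towards the bar, 46 mm at most, 2.5 N of friction, stays where left. Axes as the carrier's; its origin coincides with the carrier's when drawn right out. It passes behind the bar only once the bar is pushed up, meets it after about 30 mm, then jams: press with 12 to 15 N
- wedge_tab (a point): middle of the outer face (facing carrier +y) of the wedge's upright red thumb tab, 22 mm wide along x, 9 mm thick, from 11 to 49 mm above the bench; this point is 38 mm above the bench, at carrier y = 142 mm with the wedge drawn out (starts within 3 mm of that), about 105 to 112 mm jammed. Push it towards carrier -y
- gate (a joint): angle of the end gate, a clear panel in a yellow frame on an upright hinge at the carrier's +y end: 0 shut (panel along carrier +x from the hinge), grows as it swings outward towards +y; starts at 1.6 to 1.95 rad; stays where left. Its catch, a sprung ball, meets the free edge at about 0.1 rad and takes about 6 N; past it the gate stays at 0. A drawn-out wedge's tab is in its way
- gate_hinge (a point): the gate's hinge axis at half the gate's height (32 mm above the bench), at carrier x = -66, y = 127.5 mm
- gate_edge (a point): the gate's free edge, an 8 mm steel rod 116 mm from the hinge, at half its height; the panel is 5 mm thick and reaches from 11 to 53 mm above the bench. Push on its outer face
- parts_cabinet: green parts cabinet to the right of the carrier, fixed in the room and always in the same place: 170 mm high, 190 mm along x with its drawers, 240 mm along y, its front at x = 0.57, its left side at y = -0.17 (front) to -0.15 m (back); two drawers stand open, by 35 mm at most; an obstacle only
- shaft_jig: shaft jig with a red lever, fixed in the room at the near right, up to 166 mm high; an obstacle only
- air_driver: blue and black air screwdriver, 42 x 248 x 45 mm, lying to the left; leave it alone
- screwdriver: red and black screwdriver, 29 x 190 x 31 mm, lying behind the carrier; leave it alone
- terminal_strip: white four-way terminal strip, 20 x 40 x 18 mm, lying to the right; leave it alone

How it is judged:
By the outcome, as a careful person would: the job done as asked, in the order asked, and still so for the second after the job is handed in, with the robot touching nothing.
Of cap_blue_0, cap_orange_0, cap_blue_1, cap_orange_1, cap_blue_2, cap_orange_2 only 4 to 6 are there at a start; the rules pass over those that are not, and their reading is None.
At some moment in a run one of cap_blue_0, cap_orange_0, cap_blue_1, cap_orange_1, cap_blue_2, cap_orange_2 may be knocked a few centimetres aside while the robot is not near it.
It also fails if it takes over 210 s, if anything falls off the work surface, if the arm or the gripper's body presses on something with over 40 N, if the wrist force passes 120 N, or if a joint passes its speed limit or range.

### The arm

A 6-joint arm with a two-finger parallel gripper is mounted at the origin on the work surface; the furniture and walls round the work are solid. World frame = base frame: x ahead of the robot, y to its left, z up, the work surface at z = 0. Lengths are in m, angles in rad, forces in N, time in s.
With the tool pointing down it reaches from about 0.4 to 0.825 m from the base axis. Payload 7 kg.
Tool frame: the origin (TCP) lies on the mounting face of the last link; the fingertips stand 178 mm ahead of it and the grasp point (between the pads) lies 159 mm ahead of it; z points along the fingers, y is the line along which they close (so a half turn about z gives the same grasp; the last joint's range is limited). The gripper opens to 88 mm and grips with 3 to 60 N. Pads are 19 mm wide; open, the fingers measure 130 mm over their backs; the gripper's body (78 mm by 193 mm) begins 47 mm behind the grasp point.
Start: joints at [1.448, 0.359, 0.012, 0, -1.224, -0.288], TCP at [0.27, 0.619, 0.405] pointing down, gripper open.
Joint ranges: [-3.07, 3.07], [-1.43, 2.12], [-1.02, 1.25], [-3.03, 1.67], [-3.05, -0], [-3.03, 3.03]. Speed limits (rad/s): [2.39, 2.39, 3.01, 3.14, 3.14, 3.14].

### API

Orientations are given as a unit quaternion [x, y, z, w].
In Python, from station import observe, vision, order gives the robot as it stands. The module is installed in compiled form; this text tells all that it offers.
- The arm moves only by the tool step_arm, never from a script. Its argument "targets" is a list that holds one entry, the list of rows, each a list of 7 numbers: the turn, a rotation vector about the tool's x, y, z normalised to -1 to 1, where 1 is 45 degrees, then the shift along the tool's x, y, z normalised to -1 to 1, where 1 is 0.2 m, then the opening, from 0 (shut) to 1 (fully open). A call has exactly 5 rows; each row is the pose to reach, as a shift and turn from the pose commanded when the call began, along the tool's axes at that moment; what a row does not reach only later rows make up. A row lasts 1/8 s, in which the tool goes at most 62.5 mm and 10.7 degrees, less where a joint would pass 70% of its speed; a pose out of reach is approached as far as the arm can. A call with a number of a shift or a turn outside -1 to 1 is refused whole. A call with a gripper value outside its range is refused whole. The fingers move at their own pace and stop on an object; "grip_force" is the grip in N (left out, the last holds). Time passes only in rows, so rows that repeat a pose let the fingers close, or fill a call up. It gives the time, the measured TCP pose, the force, the opening and the grip force at its end, in the units of the state.
- observe(): the state, without advancing time (a new reading comes with each control period).
- vision.grab_frame(name): name is "scene" or "top" or "wrist"; returns a dict with "frame" (420x560x3 uint8, blue, green, red), "mtx" (3x3 intrinsics, pixels), "eye" and "attitude" of the camera in the world; the wrist camera has in their place "T_tool_cam" (4x4, takes a point from camera to tool coordinates, whose origin is the TCP and whose axes are the flange's). Camera axes: x right, y down, z forward; pixel columns grow to the right and rows downward; lengths in m; the calibration is good to about 2 mm. A picture is of the moment at which its call begins: read the wrist's pose just before it. There is no depth.
- order.job_done(): hands the job in; it is judged then, once.
The state is a dict: "time": time; "joint_pos": joint angles; "qvel": joint speeds; "tau": joint torques, N m; "ee_pos": TCP position; "eef_rot": TCP orientation; "ft_force": force on the tool from outside, world axes, zero at the start; "moment": the same for the moment, N m; "grip_width": finger opening in m; "grasp_force": force on a finger pad.
Only numpy, scipy, OpenCV 4.12 (cv2) and the standard library are available. Lean on these libraries where they do the work, as an engineer would, in place of code of your own. Each camera call takes 0.05 s, during which the arm holds its last target. There are 200 camera calls.

## Working session

There is one attempt and no reset: what is moved stays moved. The work goes in short steps, Python scripts to look and compute and a tool call to move; the robot and the scene stay as the last step left them, time stands still between calls to the robot, and variables do not carry over. Pictures are saved under pics/ and viewed, at most 14 in all, crops included, and the job is handed in when it is done.

Besides the shell and the picture viewer there is one more tool, called by a JSON object that holds its "fn" and its "kwargs". step_arm: Moves the arm, as the interface text tells. Scaled input: -1 to 1 covers 0.2 m each way for a shift and 45 degrees each way for a turn. Its arguments: {"type":"object","properties":{"targets":{"type":"array","items":{"type":"array","items":{"type":"array","items":{"type":"number","minimum":-1,"maximum":1}}}},"grip_force":{"type":"number"}},"required":["targets"]}

```bash
mkdir -p pics && python3 - <<'E'
from station import observe, vision
import cv2
print(observe())
for n in ("scene","top"):
    f=vision.grab_frame(n); cv2.imwrite(f"pics/{n}0.png",f["frame"]); print(n,f["mtx"],f["eye"],f["attitude"])
f=vision.grab_frame("wrist"); print(f["mtx"],f["T_tool_cam"])
E
```

```text
{'time': 0.0, 'joint_pos': array([ 1.44810090e+00,  3.59406485e-01,  1.11101854e-02, -3.59886889e-04,
       -1.22413562e+00, -2.88092962e-01]), 'qvel': array([ 0.00030634,  0.00038912, -0.00055308,  0.00222784, -0.00165874,
        0.00019829]), 'tau': array([ 6.22399966e-04, -5.82716167e+01,  2.93058211e+01,  6.99704155e+00,
        7.15020869e-03, -1.42699992e-04]), 'ee_pos': array([0.26947668, 0.61867712, 0.40373037]), 'eef_rot': array([ 9.78967823e-01, -2.04012999e-01, -1.01056999e-04,  8.28978414e-04]), 'ft_force': array([ 0.41599179, -1.22081514, -0.05997632]), 'moment': array([ 0.04231272, -0.02656554, -0.01929254]), 'grasp_force': 0.0, 'grip_width': 0.08766086637648987}
scene [[440.33559114   0.         281.22088223]
 [  0.         440.33559114 209.02035039]
 [  0.           0.           1.        ]] [-0.24833781 -0.80052963  0.92380684] [ 0.82893989 -0.33067966  0.1642814  -0.42014431]
top [[397.34229491   0.         278.44233498]
 [  0.         397.34229491 221.52100617]
 [  0.           0.           1.        ]] [0.35140075 0.03869601 1.29322045] [-0.69658239  0.71399578 -0.05322179  0.04637281]
[[295.01220906   0.         274.62266153]
 [  0.         295.01220906 210.16804133]
 [  0.           0.           1.        ]] [[ 1.70373651e-03 -9.56579339e-01 -2.91467090e-01  7.81400605e-02]
 [ 9.99998528e-01  1.68931549e-03  3.01130784e-04  3.51672383e-04]
 [ 2.04324383e-04 -2.91467174e-01  9.56580809e-01  1.90599727e-02]
 [ 0.00000000e+00  0.00000000e+00  0.00000000e+00  1.00000000e+00]]
```

View pics/top0.png

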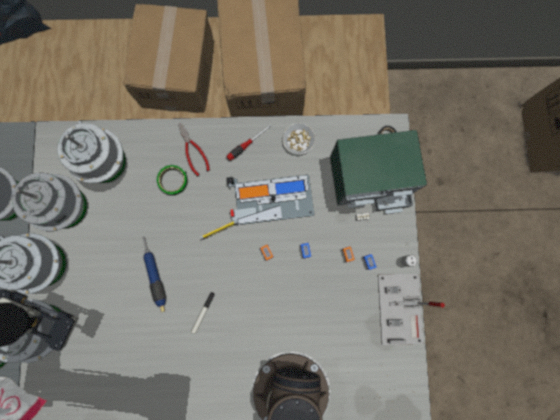

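View pics/scene0.png

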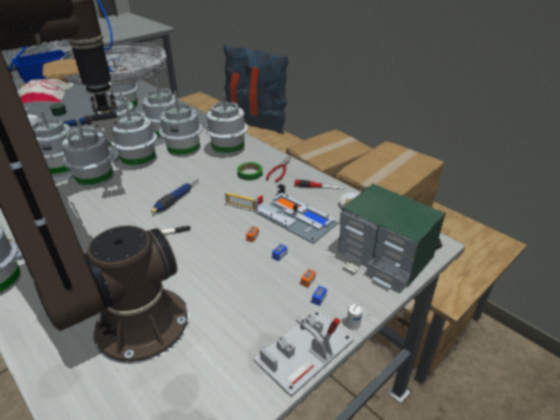

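```bash
cat > h.py <<'E'
import numpy as np, cv2
from scipy.spatial.transform import Rotation as R
from station import observe, vision
def grab(n,save=None):
    s=observe(); f=vision.grab_frame(n)
    if n=="wrist":
        T=np.eye(4); T[:3,:3]=R.from_quat(s["eef_rot"]).as_matrix(); T[:3,3]=s["ee_pos"]
        C=T@f["T_tool_cam"]; f["eye"]=C[:3,3]; f["rot"]=C[:3,:3]
    else: f["rot"]=R.from_quat(f["attitude"]).as_matrix()
    if save: cv2.imwrite(f"pics/{save}.png",f["frame"])
    return f
def pt(f,uv,z):
    d=f["rot"]@np.linalg.solve(f["mtx"],[uv[0],uv[1],1.]); return f["eye"]+d*(z-f["eye"][2])/d[2]
def px(f,p):
    q=f["mtx"]@(f["rot"].T@(np.array(p)-f["eye"])); return q[:2]/q[2]
HSV=dict(blue=((105,130,60),(125,255,255)),orange=((4,140,90),(16,255,255)),yellow=((20,120,100),(32,255,255)))
def blobs(f,col,amin=20,close=3):
    m=cv2.inRange(cv2.cvtColor(f["frame"],cv2.COLOR_BGR2HSV),*HSV[col])
    m=cv2.morphologyEx(m,cv2.MORPH_CLOSE,np.ones((close,close)))
    cs=cv2.findContours(m,cv2.RETR_EXTERNAL,cv2.CHAIN_APPROX_NONE)[0]
    return [c[:,0,:].astype(float) for c in cs if cv2.contourArea(c)>amin]
def rect(f,c,z):
    """centre, sizes mm (long, short), angle of long side vs world x (deg)"""
    P=np.array([pt(f,u,z)[:2] for u in c],np.float32)*1000
    (c0,(w,h),a)=cv2.minAreaRect(P)
    if w<h: w,h,a=h,w,a+90
    return np.round(c0,1),round(w,1),round(h,1),round((a+90)%180-90,1)
def go(x,y,z,yaw=None):
    """shift (units) and turn (units) to world TCP x,y,z, tool down, tool y axis at world angle yaw deg (mod 180)"""
    s=observe(); q=R.from_quat(s["eef_rot"]); M=q.as_matrix()
    if yaw is None: yaw=np.degrees(np.arctan2(M[1,1],M[0,1]))
    best=None
    for k in (0,180):
        a=np.radians(yaw+k); Y=np.array([np.cos(a),np.sin(a),0]); Z=np.array([0,0,-1.]); X=np.cross(Y,Z)
        r=(q.inv()*R.from_matrix(np.c_[X,Y,Z])).as_rotvec()
        if best is None or np.linalg.norm(r)<np.linalg.norm(best): best=r
    d=M.T@(np.array([x,y,z])-s["ee_pos"])
    print("turn",np.round(best/(np.pi/4),3),"shift",np.round(d/.2,4),"ee",np.round(s["ee_pos"],4),"j6",round(s["joint_pos"][5],2))
E
python3 - <<'E'
from h import *
f=grab("top")
for c in("blue","orange"):
    for b in blobs(f,c):
        print(c,b.mean(0).round(),[rect(f,b,z) for z in (.0095,.03)])
for n,u in (("tab",(232,213)),("gate tip",(202,238)),("hinge",(234,223))): print(n,pt(f,u,.04)[:2])
E
```

```text
blue [159. 303.] [(array([283.9, 407.9]), 24.0, 12.9, -73.1), (array([285., 402.]), 23.6, 12.7, -73.1)]
blue [369. 262.] [(array([ 396.1, -265.7]), 42.3, 24.8, 16.9), (array([ 395.4, -260.8]), 41.6, 24.4, 16.9)]
blue [150. 268.] [(array([394.5, 438.6]), 91.8, 26.3, 16.8), (array([393.8, 432.2]), 90.3, 25.9, 16.8)]
blue [290. 187.] [(array([648.1, -16.5]), 92.2, 36.0, -84.1), (array([643.3, -15.6]), 90.7, 35.4, -84.1)]
orange [253. 191.] [(array([635.9, 103.7]), 93.2, 35.3, -84.8), (array([631.4, 102.7]), 91.7, 34.8, -84.8)]
tab [0.56012576 0.17180616]
gate tip [0.48229577 0.26726814]
hinge [0.5277415 0.1657359]
```

```bash
python3 -c "
from h import *
go(.40,.35,.40,-150); go(.56,.08,.40,-174.2)"
```

```text
turn [ 0.001 -0.001  0.81 ] shift [1.1348 0.9713 0.0216] ee [0.2695 0.6188 0.4041] j6 -0.29
turn [ 1.000e-03 -1.000e-03  1.348e+00] shift [2.4074 1.8895 0.0227] ee [0.2695 0.6188 0.4041] j6 -0.29
```

{"fn": "step_arm", "kwargs": {"targets": [[[0, 0, 0.12, 0.19, 0.15, 0, 1], [0, 0, 0.24, 0.38, 0.3, 0, 1], [0, 0, 0.36, 0.57, 0.45, 0, 1], [0, 0, 0.48, 0.76, 0.6, 0, 1], [0, 0, 0.6, 0.95, 0.75, 0, 1]]]}}

```text
time: 0.82
ee_pos: [0.3843, 0.4039, 0.4047]
eef_rot: [0.904, -0.428, -0.0, -0.0]
ft_force: [0.7, 0.4, -0.3]
grip_width: 0.0873
grasp_force: 0.0
```

```bash
python3 -c "
from h import *
go(.56,.08,.40,-174.2)"
```

```text
turn [0.    0.    0.744] shift [1.8097 0.3459 0.0233] ee [0.3843 0.4039 0.4047] j6 -0.48
```

{"fn": "step_arm", "kwargs": {"targets": [[[0, 0, 0.15, 0.19, 0.036, 0, 1], [0, 0, 0.3, 0.38, 0.072, 0, 1], [0, 0, 0.45, 0.57, 0.108, 0, 1], [0, 0, 0.6, 0.76, 0.144, 0, 1], [0, 0, 0.744, 0.95, 0.18, 0, 1]]]}}

```text
time: 1.45
ee_pos: [0.4772, 0.2346, 0.4047]
eef_rot: [0.742, -0.671, -0.0, -0.0]
ft_force: [-0.5, 0.8, 0.9]
grip_width: 0.0877
grasp_force: 0.0
```

{"fn": "step_arm", "kwargs": {"targets": [[[0, 0, 0, 0.2, -0.085, 0, 1], [0, 0, 0, 0.4, -0.17, 0, 1], [0, 0, 0, 0.6, -0.25, 0, 1], [0, 0, 0, 0.81, -0.336, 0, 1], [0, 0, 0, 0.81, -0.336, 0, 1]]]}}

```text
time: 2.08
ee_pos: [0.5614, 0.0794, 0.4042]
eef_rot: [0.742, -0.671, -0.0, 0.0]
ft_force: [0.7, -0.2, -0.6]
grip_width: 0.0876
grasp_force: 0.0
```

```bash
python3 - <<'E'
from h import *
f=grab("wrist","w0")
for c in("blue","orange"):
    for b in blobs(f,c,60,7):
        print(c,b.mean(0).round(),[rect(f,b,z) for z in (.0095,.03)])
go(.56,.08,.40,-174.2)
E
```

```text
blue [396.  77.] [(array([432.5, -62.3]), 54.7, 26.8, 9.7), (array([439.9, -58.8]), 51.7, 25.3, 9.7)]
blue [210.  97.] [(array([646.9, -15.4]), 95.1, 36.5, -84.1), (array([642.6, -14.5]), 89.9, 34.5, -84.1)]
orange [377. 185.] [(array([427. ,  65.8]), 48.1, 31.3, 23.6), (array([434.7,  62.3]), 45.4, 29.6, 23.6)]
orange [216. 196.] [(array([634.5, 104.1]), 93.3, 36.1, -84.1), (array([630.9,  98.5]), 88.2, 34.2, -84.1)]
turn [ 0.001 -0.     0.001] shift [0.002  0.0044 0.0212] ee [0.5608 0.0805 0.4042] j6 -0.39
```

View pics/w0.png

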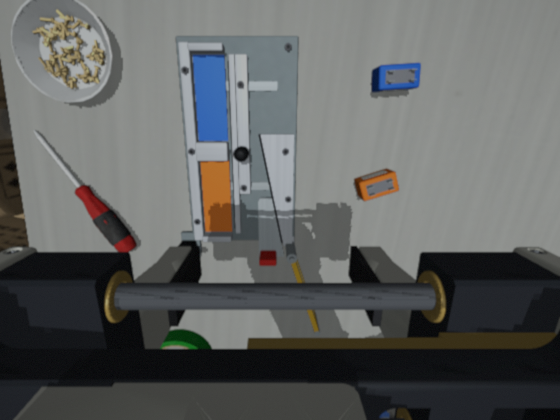

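```bash
cat >> h.py <<'E'
O=np.array([.6099,.0412]); YAW=np.radians(5.9); CR=np.array([[np.cos(YAW),-np.sin(YAW)],[np.sin(YAW),np.cos(YAW)]])
def c2w(x,y): return O+CR@np.array([x,y])/1000
def w2c(p): return CR.T@(np.array(p)[:2]-O)*1000
E
python3 - <<'E'
from h import *
f=grab("wrist")
for n,u,z in(("corner",(177,37),.008),("corner",(298,37),.008),("knob",(241,153),.058),("tab",(268,252),.049),("hinge",(292,246),.053),("fence face R",(194,54),.02),("fence face L",(201,236),.02),("bar R",(236,55),.02),("bar L",(239,232),.02)):
    print(n,w2c(pt(f,u,z)).round(1))
print(px(f,[*c2w(-66,127.5),.053]))
E
```

```text
corner [  64.7 -125. ]
corner [ -72.5 -125.1]
knob [-9.2 -0.5]
tab [-37.8 122.2]
hinge [-67.3 112.3]
fence face R [  43.9 -105.4]
fence face L [ 51.8 112.5]
bar R [  -2.9 -104.4]
bar L [  1.1 106.8]
[290.71963774 257.33543191]
```

```bash
python3 -c "
from h import *
go(*c2w(-10,-0.5),.30,-174.1)"
```

```text
turn [ 0.001  0.    -0.   ] shift [ 0.2273 -0.1752  0.5216] ee [0.5605 0.0813 0.4043] j6 -0.39
```

{"fn": "step_arm", "kwargs": {"targets": [[[0, 0, 0, 0.06, -0.05, 0.13, 1], [0, 0, 0, 0.12, -0.1, 0.26, 1], [0, 0, 0, 0.18, -0.14, 0.4, 1], [0, 0, 0, 0.227, -0.175, 0.522, 1], [0, 0, 0, 0.227, -0.175, 0.522, 1]]]}}

```text
time: 2.8
ee_pos: [0.5994, 0.0407, 0.2983]
eef_rot: [0.743, -0.669, -0.001, 0.002]
ft_force: [-0.7, 0.8, 0.3]
grip_width: 0.0875
grasp_force: 0.0
```

```bash
python3 - <<'E'
from h import *
f=grab("wrist","w1")
for c in("blue","orange"):
    for b in blobs(f,c,60,7):
        print(c,b.mean(0).round(),rect(f,b,.0095))
go(*c2w(-10,-0.5),.222,-174.1)
for y in(-108,-60,-20,20,60):print(y,[px(f,[*c2w(x,y),z]).round(1).tolist() for x,z in((50,.02),(70,.008),(-70,.008))])
E
```

```text
blue [479. 115.] (array([429.8, -60.6]), 63.6, 26.9, 9.6)
blue [226. 138.] (array([646.8, -15.6]), 96.6, 36.6, -84.2)
orange [444. 243.] (array([427.9,  57.4]), 61.8, 24.6, 6.0)
orange [231. 253.] (array([635.5,  93.2]), 64.5, 35.8, -84.0)
turn [ 0.002 -0.001  0.003] shift [ 0.0064 -0.0009  0.3893] ee [0.5998 0.041  0.2999] j6 -0.29
-108 [[197.8, 81.9], [177.7, 83.6], [342.4, 84.2]]
-60 [[201.9, 142.5], [182.7, 141.5], [338.6, 142.0]]
-20 [[204.9, 188.1], [186.4, 185.2], [335.8, 185.6]]
20 [[207.7, 229.9], [189.8, 225.4], [333.2, 225.8]]
60 [[210.3, 268.2], [193.0, 262.5], [330.8, 262.8]]
```

View pics/w1.png

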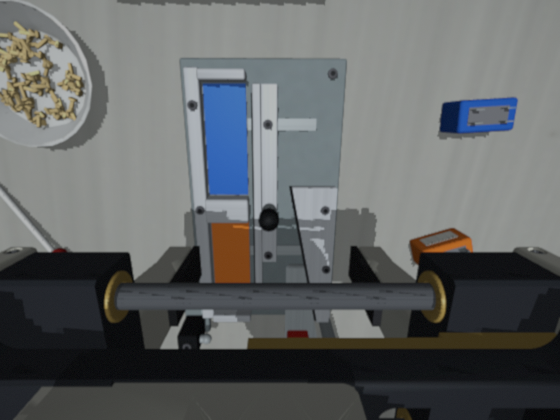

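```bash
python3 - <<'E'
from h import *
f=grab("wrist"); g=cv2.GaussianBlur(f["frame"],(3,3),0).astype(int)
for v in (110,142,165,180): print(v,' '.join(f"{u}:{'/'.join(map(str,g[v,u]))}" for u in list(range(176,212,2))+list(range(240,260,3))+list(range(330,352,2))))
E
```

```text
110 176:146/149/147 178:145/148/146 180:145/147/145 182:145/148/145 184:137/139/136 186:124/121/112 188:152/147/140 190:175/170/165 192:154/148/144 194:122/118/114 196:136/132/127 198:175/169/164 200:173/168/162 202:105/102/98 204:84/74/67 206:161/104/69 208:182/108/59 210:182/108/58 240:183/113/63 243:183/113/64 246:173/109/65 249:127/120/109 252:101/98/90 255:173/169/163 258:183/178/173 330:129/126/114 332:130/126/115 334:130/126/115 336:130/127/115 338:131/127/115 340:131/127/116 342:127/123/112 344:123/123/118 346:145/147/145 348:147/150/147 350:147/150/148
142 176:146/148/146 178:145/148/146 180:145/148/146 182:145/148/146 184:145/148/146 186:140/143/140 188:123/122/115 190:138/134/126 192:173/167/162 194:181/176/170 196:182/177/171 198:182/178/172 200:182/177/171 202:174/169/163 204:106/103/99 206:89/79/71 208:164/105/71 210:183/104/54 240:183/108/58 243:183/108/58 246:182/108/59 249:135/119/104 252:116/112/102 255:164/159/154 258:183/177/172 330:130/126/115 332:131/127/116 334:131/128/117 336:132/128/117 338:132/128/117 340:127/124/113 342:127/128/123 344:145/149/146 346:146/1
[... 478 characters left out ...]
13 336:128/124/113 338:126/122/111 340:124/123/117 342:144/147/144 344:145/148/146 346:145/147/145 348:145/148/146 350:146/149/146
180 176:145/148/145 178:145/148/145 180:146/148/146 182:146/148/146 184:146/149/146 186:146/149/147 188:147/149/147 190:134/136/132 192:127/123/114 194:158/154/148 196:177/173/167 198:180/174/169 200:181/175/170 202:180/175/170 204:177/172/166 206:126/122/118 208:76/69/63 210:145/87/56 240:181/101/50 243:181/101/50 246:182/100/50 249:139/99/76 252:119/116/106 255:144/139/134 258:180/175/170 330:128/124/113 332:129/125/114 334:129/126/114 336:129/126/114 338:122/119/110 340:135/137/133 342:145/148/145 344:145/148/145 346:145/148/146 348:146/149/147 350:146/149/147
```

{"fn": "step_arm", "kwargs": {"targets": [[[0, 0, 0, 0, 0, 0.13, 1], [0, 0, 0, 0, 0, 0.26, 1], [0, 0, 0, 0, 0, 0.39, 1], [0, 0, 0, 0, 0, 0.39, 0.4], [0, 0, 0, 0, 0, 0.39, 0.4]]], "grip_force": 5}}

```text
time: 3.52
ee_pos: [0.6007, 0.0409, 0.2241]
eef_rot: [0.743, -0.669, 0.001, -0.001]
ft_force: [0.5, 1.3, 0.3]
grip_width: 0.0729
grasp_force: 0.0
```

{"fn": "step_arm", "kwargs": {"targets": [[[0, 0, 0, 0, 0, 0, 0.2], [0, 0, 0, 0, 0, 0, 0.15], [0, 0, 0, 0, 0, 0, 0.1], [0, 0, 0, 0, 0, 0, 0.1], [0, 0, 0, 0, 0, 0, 0.1]]]}}

```text
time: 4.15
ee_pos: [0.6001, 0.0402, 0.2223]
eef_rot: [0.743, -0.669, 0.0, -0.0]
ft_force: [2.2, -0.6, -0.7]
grip_width: 0.0232
grasp_force: 1.3
```

{"fn": "step_arm", "kwargs": {"targets": [[[0, 0, 0, 0, 0, 0, 0.1], [0, 0, 0, 0, 0, 0, 0.1], [0, 0, 0, 0, 0.025, 0, 0.1], [0, 0, 0, 0, 0.05, 0, 0.1], [0, 0, 0, 0, 0.075, 0, 0.1]]]}}

```text
time: 4.78
ee_pos: [0.5847, 0.0386, 0.2223]
eef_rot: [0.743, -0.669, -0.0, -0.0]
ft_force: [2.3, 0.3, -1.9]
grip_width: 0.0167
grasp_force: 5.0
```

{"fn": "step_arm", "kwargs": {"targets": [[[0, 0, 0, 0, 0.0, 0, 0.1], [0, 0, 0, 0, 0.01, 0, 0.1], [0, 0, 0, 0, 0.015, 0, 0.1], [0, 0, 0, 0, 0.02, 0, 0.1], [0, 0, 0, 0, 0.02, 0, 0.1]]]}}

```text
time: 5.4
ee_pos: [0.5822, 0.0384, 0.2224]
eef_rot: [0.743, -0.669, 0.001, -0.001]
ft_force: [7.2, -0.6, -4.2]
grip_width: 0.0168
grasp_force: 5.0
```

```bash
sed -i 's/O=np.array(\[.6099,.0412\])/O=np.array([.6079,.0410])/' h.py && python3 - <<'E'
from h import *
s=observe(); print(w2c(s["ee_pos"]),s["ft_force"],CR.T@s["ft_force"][:2],s["grip_width"],s["grasp_force"])
E
```

```text
[-25.87588131   0.07146803] [ 7.22003065 -0.5762475  -4.19544923] [ 7.12255089 -1.31536028] 0.01677160300036595 4.999649953097105
```

{"fn": "step_arm", "kwargs": {"targets": [[[0, 0, 0, 0, 0.01, 0, 0.1], [0, 0, 0, 0, 0.015, 0, 0.1], [0, 0, 0, 0, 0.015, 0, 0.1], [0, 0, 0, 0, 0.015, 0, 0.1], [0, 0, 0, 0, 0.015, 0, 0.1]]]}}

```text
time: 6.02
ee_pos: [0.58, 0.0383, 0.2225]
eef_rot: [0.743, -0.669, 0.001, -0.002]
ft_force: [10.9, -1.0, -8.2]
grip_width: 0.0202
grasp_force: 5.0
```

{"fn": "step_arm", "kwargs": {"targets": [[[0, 0, 0, 0, -0.01, 0, 0.5], [0, 0, 0, 0, -0.01, 0, 0.7], [0, 0, 0, 0, -0.01, 0, 1], [0, 0, 0, 0, -0.01, -0.2, 1], [0, 0, 0, 0, -0.01, -0.4, 1]]]}}

```text
time: 6.65
ee_pos: [0.5798, 0.0381, 0.3027]
eef_rot: [0.743, -0.669, -0.0, 0.001]
ft_force: [0.4, -0.3, 0.1]
grip_width: 0.0648
grasp_force: 0.0
```

```bash
python3 -c "
from h import *
go(.432,.062,.31,-174.1)"
```

```text
turn [ 0.002 -0.001  0.002] shift [-0.1961  0.7224 -0.035 ] ee [0.5798 0.0381 0.3027] j6 -0.3
```

{"fn": "step_arm", "kwargs": {"targets": [[[0, 0, 0, -0.05, 0.2, -0.04, 1], [0, 0, 0, -0.1, 0.4, -0.04, 1], [0, 0, 0, -0.15, 0.6, -0.04, 1], [0, 0, 0, -0.2, 0.72, -0.04, 1], [0, 0, 0, -0.2, 0.72, -0.04, 1]]]}}

```text
time: 7.28
ee_pos: [0.4311, 0.0628, 0.3107]
eef_rot: [0.744, -0.669, -0.0, -0.0]
ft_force: [0.9, 0.1, -0.6]
grip_width: 0.0875
grasp_force: 0.0
```

```bash
python3 - <<'E'
from h import *
f=grab("wrist","w2")
for c in("blue","orange"):
    for b in blobs(f,c,60,9):
        print(c,b.mean(0).round(),rect(f,b,.03))
E
```

```text
blue [284.  64.] (array([436.1, -58.8]), 44.3, 27.1, 8.5)
blue [41. 90.] (array([632.1, -15.4]), 89.5, 34.8, -84.1)
orange [272. 208.] (array([433.7,  62.3]), 44.8, 29.9, 24.0)
orange [ 67. 214.] (array([621.3,  89.3]), 75.5, 34.5, -84.2)
```

View pics/w2.png

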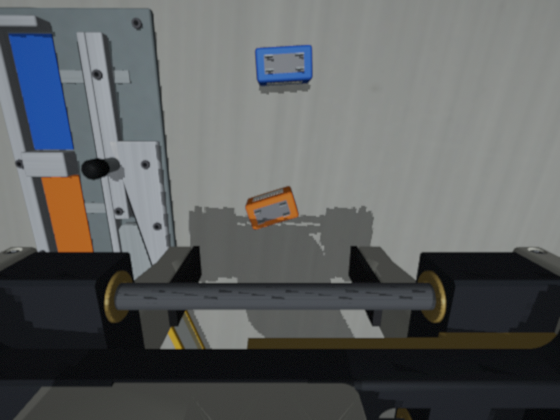

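```bash
python3 -c "
from h import *
go(.433,.064,.191,-156)"
```

```text
turn [-0.001  0.    -0.399] shift [-0.0041 -0.0039  0.5989] ee [0.4322 0.063  0.3108] j6 -0.49
```

{"fn": "step_arm", "kwargs": {"targets": [[[0, 0, -0.2, 0, 0, 0.1, 1], [0, 0, -0.4, 0, 0, 0.2, 1], [0, 0, -0.4, 0, 0, 0.35, 1], [0, 0, -0.4, -0.004, -0.004, 0.48, 1], [0, 0, -0.4, -0.004, -0.004, 0.6, 1]]], "grip_force": 15}}

```text
time: 7.95
ee_pos: [0.4343, 0.0638, 0.1892]
eef_rot: [0.839, -0.545, 0.0, 0.0]
ft_force: [-0.3, 1.0, -0.2]
grip_width: 0.0875
grasp_force: 0.0
```

{"fn": "step_arm", "kwargs": {"targets": [[[0, 0, 0, 0, 0, 0, 0.7], [0, 0, 0, 0, 0, 0, 0.5], [0, 0, 0, 0, 0, 0, 0.4], [0, 0, 0, 0, 0, 0, 0.4], [0, 0, 0, 0, 0, 0, 0.4]]]}}

```text
time: 8.57
ee_pos: [0.4336, 0.0639, 0.1908]
eef_rot: [0.839, -0.545, 0.0, -0.001]
ft_force: [-1.0, 0.8, 4.1]
grip_width: 0.0461
grasp_force: 15.0
```

{"fn": "step_arm", "kwargs": {"targets": [[[0, 0, 0, 0, 0, 0, 0.4], [0, 0, 0, 0, 0, -0.05, 0.4], [0, 0, 0, 0, 0, -0.2, 0.4], [0, 0, 0, 0, 0, -0.35, 0.4], [0, 0, 0, 0, 0, -0.4, 0.4]]]}}

```text
time: 9.2
ee_pos: [0.4338, 0.064, 0.2723]
eef_rot: [0.839, -0.545, 0.001, -0.001]
ft_force: [0.8, -0.5, -0.2]
grip_width: 0.0459
grasp_force: 15.0
```

```bash
python3 - <<'E'
from h import *
s=observe();print(s["grip_width"],s["grasp_force"])
# orange bay y=+60; caps at pad y -22,+22 ; pad x -13 -> carrier x 18
go(*c2w(18,82),.27,-174.1)
E
```

```text
0.04585280118798676 14.999256581068039
turn [-0.004  0.001  0.402] shift [ 0.0971 -0.9614  0.0145] ee [0.4338 0.064  0.2723] j6 -0.18
```

{"fn": "step_arm", "kwargs": {"targets": [[[0, 0, 0.2, 0.025, -0.24, 0, 0.4], [0, 0, 0.4, 0.05, -0.48, 0, 0.4], [0, 0, 0.4, 0.075, -0.72, 0, 0.4], [0, 0, 0.402, 0.097, -0.96, 0, 0.4], [0, 0, 0.402, 0.097, -0.96, 0, 0.4]]]}}

```text
time: 9.82
ee_pos: [0.6192, 0.1249, 0.2686]
eef_rot: [0.742, -0.67, -0.0, 0.001]
ft_force: [-0.2, 0.0, -0.9]
grip_width: 0.0458
grasp_force: 15.0
```

```bash
python3 - <<'E'
from h import *
f=grab("wrist","w3")
go(*c2w(18,82),.2012,-174.1)
s=observe();print(w2c(s["ee_pos"]))
E
```

```text
turn [ 0.003 -0.001 -0.001] shift [-9.000e-04 -2.000e-04  3.367e-01] ee [0.6175 0.1243 0.2685] j6 -0.41
[18.11244438 81.87097964]
```

View pics/w3.png

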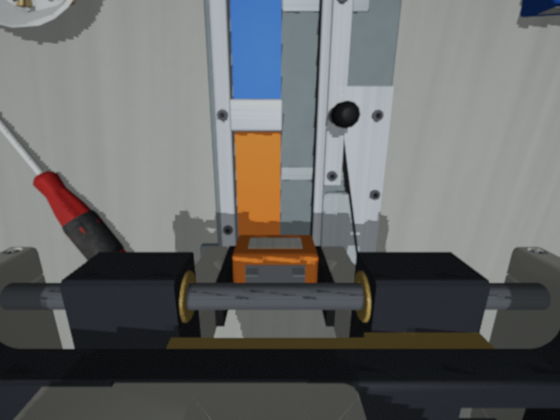

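```bash
python3 - <<'E'
from h import *
f=grab("wrist"); g=f["frame"].astype(int)
print([px(f,[*c2w(x,40),.02]).round(1).tolist() for x in(50,-14)],px(f,[*c2w(11.5,40),.0095]))
v=int(px(f,[*c2w(50,40),.02])[1])
print(v,[(u,g[v,u].tolist()) for u in list(range(222,242,2))+list(range(274,288,2))+list(range(306,328,2))])
E
```

```text
[[231.7, 170.0], [313.6, 170.1]] [280.72113508 167.9630483 ]
170 [(222, [181, 176, 170]), (224, [184, 178, 173]), (226, [184, 179, 173]), (228, [177, 172, 166]), (230, [104, 100, 95]), (232, [80, 88, 107]), (234, [55, 121, 188]), (236, [52, 122, 191]), (238, [51, 122, 191]), (240, [52, 122, 191]), (274, [52, 123, 191]), (276, [53, 119, 186]), (278, [126, 126, 128]), (280, [174, 171, 162]), (282, [174, 171, 162]), (284, [174, 170, 162]), (286, [174, 170, 162]), (306, [172, 169, 160]), (308, [169, 165, 157]), (310, [81, 79, 73]), (312, [128, 123, 119]), (314, [184, 178, 174]), (316, [182, 177, 172]), (318, [176, 171, 166]), (320, [159, 154, 149]), (322, [170, 165, 160]), (324, [186, 180, 175]), (326, [187, 181, 176])]
```

{"fn": "step_arm", "kwargs": {"targets": [[[0, 0, 0, 0, -0.007, 0.1, 0.4], [0, 0, 0, 0, -0.007, 0.2, 0.4], [0, 0, 0, 0, -0.007, 0.28, 0.4], [0, 0, 0, 0, -0.007, 0.33, 0.4], [0, 0, 0, 0, -0.007, 0.337, 0.4]]]}}

```text
time: 10.55
ee_pos: [0.6179, 0.1242, 0.2023]
eef_rot: [0.743, -0.67, -0.0, 0.0]
ft_force: [0.5, 0.4, -0.9]
grip_width: 0.046
grasp_force: 15.0
```

```bash
sed -i 's/O=np.array(\[.6079,.0410\])/O=np.array([.6092,.0411])/' h.py && python3 - <<'E'
from h import *
s=observe();print(s["ft_force"],s["grasp_force"])
go(*c2w(18,82),.2008,-174.1)
E
```

```text
[ 0.49959496  0.38905112 -0.8722288 ] 14.99942198395729
turn [ 0.001 -0.    -0.   ] shift [-0.0013 -0.004   0.0077] ee [0.6179 0.1242 0.2023] j6 -0.4
```

{"fn": "step_arm", "kwargs": {"targets": [[[0, 0, 0, 0, 0, 0.009, 0.4], [0, 0, 0, 0, 0, 0.009, 0.4], [0, 0, 0, 0, 0, 0.009, 0.65], [0, 0, 0, 0, 0, 0.009, 0.75], [0, 0, 0, 0, 0, 0.009, 0.75]]]}}

```text
time: 11.18
ee_pos: [0.6183, 0.1243, 0.2013]
eef_rot: [0.743, -0.67, 0.0, -0.0]
ft_force: [0.4, -0.8, -1.4]
grip_width: 0.0646
grasp_force: 0.0
```

{"fn": "step_arm", "kwargs": {"targets": [[[0, 0, 0, 0, 0, 0, 0.75], [0, 0, 0, 0, 0, -0.1, 0.8], [0, 0, 0, 0, 0, -0.3, 1], [0, 0, 0, 0, 0, -0.5, 1], [0, 0, 0, 0, 0, -0.53, 1]]]}}

```text
time: 11.8
ee_pos: [0.6191, 0.1246, 0.3106]
eef_rot: [0.743, -0.67, 0.001, -0.003]
ft_force: [0.0, 0.1, -1.3]
grip_width: 0.0871
grasp_force: 0.0
```

```bash
python3 - <<'E'
from h import *
s=observe();print(s["ft_force"],s["grip_width"])
go(.436,-.057,.31,-171.5)
E
```

```text
[ 0.03062457  0.05799865 -1.25277449] 0.08709434193255443
turn [-0.007  0.002 -0.057] shift [ 0.8086  1.004  -0.0039] ee [0.6191 0.1246 0.3106] j6 -0.4
```

{"fn": "step_arm", "kwargs": {"targets": [[[0, 0, -0.057, 0.17, 0.21, 0, 1], [0, 0, -0.057, 0.34, 0.42, 0, 1], [0, 0, -0.057, 0.51, 0.63, 0, 1], [0, 0, -0.057, 0.68, 0.84, 0, 1], [0, 0, -0.057, 0.808, 1, 0, 1]]]}}

```text
time: 12.42
ee_pos: [0.4339, -0.0583, 0.3066]
eef_rot: [0.757, -0.653, -0.0, 0.0]
ft_force: [0.4, 0.2, 1.1]
grip_width: 0.0879
grasp_force: 0.0
```

{"fn": "step_arm", "kwargs": {"targets": [[[0, 0, 0, 0, 0, 0, 1], [0, 0, 0, 0, 0, 0, 1], [0, 0, 0, 0, 0, 0, 1], [0, 0, 0, 0, 0, 0, 1], [0, 0, 0, 0, 0, 0, 1]]]}}

```text
time: 13.05
ee_pos: [0.4361, -0.0567, 0.3068]
eef_rot: [0.757, -0.653, -0.0, 0.0]
ft_force: [0.3, 0.3, -0.2]
grip_width: 0.0879
grasp_force: 0.0
```

```bash
python3 - <<'E'
from h import *
f=grab("wrist","w4")
for c in("blue","orange"):
    for b in blobs(f,c,60,9):
        print(c,b.mean(0).round(),rect(f,b,.03))
go(.436,-.057,.191,-171.5)
E
```

```text
blue [274. 205.] (array([436. , -62.7]), 44.6, 29.4, 10.1)
blue [ 56. 209.] (array([632.4, -26.6]), 83.8, 34.7, -84.2)
orange [319.  45.] (array([ 420.8, -195.4]), 45.2, 25.3, 14.2)
turn [ 0.001 -0.    -0.   ] shift [1.200e-03 4.000e-04 5.794e-01] ee [ 0.4361 -0.0567  0.3069] j6 -0.17
```

{"fn": "step_arm", "kwargs": {"targets": [[[0, 0, -0.02, 0.01, 0, 0.12, 1], [0, 0, -0.02, 0.02, 0, 0.24, 1], [0, 0, -0.02, 0.02, 0, 0.36, 1], [0, 0, -0.02, 0.02, 0, 0.48, 1], [0, 0, -0.02, 0.02, 0, 0.58, 1]]]}}

```text
time: 13.72
ee_pos: [0.4365, -0.0609, 0.1902]
eef_rot: [0.763, -0.647, -0.0, 0.0]
ft_force: [-0.2, -0.8, 0.4]
grip_width: 0.0877
grasp_force: 0.0
```

{"fn": "step_arm", "kwargs": {"targets": [[[0, 0, 0, 0, 0, 0, 0.7], [0, 0, 0, 0, 0, 0, 0.5], [0, 0, 0, 0, 0, 0, 0.4], [0, 0, 0, 0, 0, 0, 0.4], [0, 0, 0, 0, 0, 0, 0.4]]]}}

```text
time: 14.35
ee_pos: [0.4366, -0.0609, 0.1915]
eef_rot: [0.762, -0.647, 0.0, -0.0]
ft_force: [-0.2, 0.9, 4.0]
grip_width: 0.0462
grasp_force: 15.0
```

{"fn": "step_arm", "kwargs": {"targets": [[[0, 0, 0, 0, 0, 0, 0.4], [0, 0, 0, 0, 0, -0.05, 0.4], [0, 0, 0, 0, 0, -0.2, 0.4], [0, 0, 0, 0, 0, -0.35, 0.4], [0, 0, 0, 0, 0, -0.4, 0.4]]]}}

```text
time: 14.98
ee_pos: [0.4368, -0.0609, 0.2731]
eef_rot: [0.762, -0.647, 0.001, -0.001]
ft_force: [0.1, 1.0, -0.4]
grip_width: 0.0459
grasp_force: 15.0
```

```bash
python3 - <<'E'
from h import *
s=observe();print(s["grip_width"],s["grasp_force"])
go(*c2w(18,-38),.27,-174.1)
E
```

```text
0.04587358725042207 14.998268187046051
turn [-0.004  0.001  0.077] shift [-0.1679 -1.0118  0.0188] ee [ 0.4368 -0.0609  0.2731] j6 -0.15
```

{"fn": "step_arm", "kwargs": {"targets": [[[0, 0, 0.077, -0.04, -0.25, 0, 0.4], [0, 0, 0.077, -0.08, -0.5, 0, 0.4], [0, 0, 0.077, -0.12, -0.75, 0, 0.4], [0, 0, 0.077, -0.167, -1, 0, 0.4], [0, 0, 0.077, -0.167, -1, 0, 0.4]]]}}

```text
time: 15.6
ee_pos: [0.6309, 0.0056, 0.2694]
eef_rot: [0.743, -0.67, -0.0, 0.0]
ft_force: [-0.8, 0.3, -0.9]
grip_width: 0.0458
grasp_force: 15.0
```

```bash
python3 - <<'E'
from h import *
go(*c2w(18,-38),.2016,-174.1)
E
```

```text
turn [ 0.001 -0.001  0.001] shift [ 0.0024 -0.0007  0.3391] ee [0.6309 0.0056 0.2694] j6 -0.21
```

{"fn": "step_arm", "kwargs": {"targets": [[[0, 0, 0, 0.002, 0, 0.1, 0.4], [0, 0, 0, 0.002, 0, 0.2, 0.4], [0, 0, 0, 0.002, 0, 0.28, 0.4], [0, 0, 0, 0.002, 0, 0.33, 0.4], [0, 0, 0, 0.002, 0, 0.341, 0.4]]]}}

```text
time: 16.23
ee_pos: [0.6282, 0.004, 0.2022]
eef_rot: [0.742, -0.67, -0.0, 0.0]
ft_force: [0.4, -0.2, 0.0]
grip_width: 0.0457
grasp_force: 15.0
```

{"fn": "step_arm", "kwargs": {"targets": [[[0, 0, 0, 0, 0, 0.002, 0.4], [0, 0, 0, 0, 0, 0.002, 0.4], [0, 0, 0, 0, 0, 0.002, 0.65], [0, 0, 0, 0, 0, 0.002, 0.75], [0, 0, 0, 0, 0, 0.002, 0.75]]]}}

```text
time: 16.85
ee_pos: [0.6284, 0.0041, 0.2027]
eef_rot: [0.743, -0.67, 0.0, -0.0]
ft_force: [0.9, 0.9, 1.2]
grip_width: 0.0646
grasp_force: 0.0
```

{"fn": "step_arm", "kwargs": {"targets": [[[0, 0, 0, 0, 0, 0, 0.75], [0, 0, 0, 0, 0, -0.1, 0.8], [0, 0, 0, 0, 0, -0.3, 1], [0, 0, 0, 0, 0, -0.5, 1], [0, 0, 0, 0, 0, -0.55, 1]]]}}

```text
time: 17.48
ee_pos: [0.6291, 0.0042, 0.3157]
eef_rot: [0.743, -0.67, 0.001, -0.002]
ft_force: [-0.1, 0.7, -0.6]
grip_width: 0.0866
grasp_force: 0.0
```

```bash
python3 - <<'E'
from h import *
f=grab("wrist","w5")
for c in("blue","orange"):
    for b in blobs(f,c,60,9):
        print(c,b.mean(0).round(),rect(f,b,.0395),rect(f,b,.03))
go(.421,-.196,.31,-166)
E
```

```text
blue [267. 182.] (array([634.9, -22.9]), 85.2, 53.6, -83.7) (array([634.9, -21. ]), 88.3, 55.6, -83.7)
orange [271. 322.] (array([620.5, 123.8]), 51.8, 28.0, 6.2) (array([620. , 131.1]), 53.7, 29.1, 6.2)
orange [261. 268.] (array([636.6,  63.9]), 31.5, 30.2, 6.1) (array([636.7,  69. ]), 32.7, 31.3, 6.1)
orange [551.   4.] (array([ 441.4, -178.3]), 13.9, 5.2, 5.9) (array([ 434.2, -182.1]), 14.4, 5.3, 5.9)
turn [-0.006  0.    -0.18 ] shift [0.8886 1.1374 0.0221] ee [0.629  0.0042 0.3155] j6 -0.21
```

View pics/w5.png

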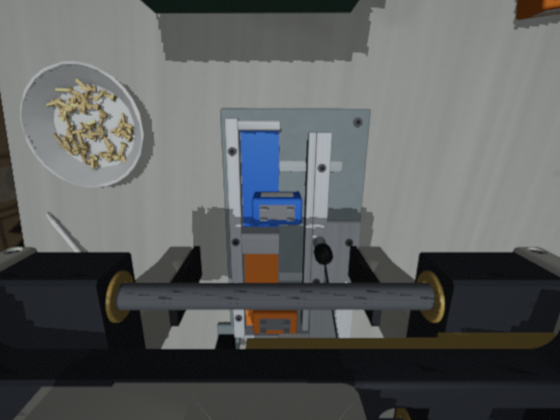

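{"fn": "step_arm", "kwargs": {"targets": [[[0, 0, -0.09, 0.18, 0.23, 0, 1], [0, 0, -0.18, 0.36, 0.46, 0, 1], [0, 0, -0.18, 0.54, 0.69, 0, 1], [0, 0, -0.18, 0.72, 0.92, 0.02, 1], [0, 0, -0.18, 0.8, 1, 0.02, 1]]]}}

```text
time: 18.15
ee_pos: [0.4428, -0.177, 0.3072]
eef_rot: [0.787, -0.616, -0.001, 0.001]
ft_force: [-0.8, 0.2, 1.0]
grip_width: 0.0873
grasp_force: 0.0
```

{"fn": "step_arm", "kwargs": {"targets": [[[0, 0, 0, 0.1, 0.1, 0, 1], [0, 0, 0, 0.1, 0.1, 0, 1], [0, 0, 0, 0.1, 0.1, 0, 1], [0, 0, 0, 0.1, 0.1, 0, 1], [0, 0, 0, 0.1, 0.1, 0, 1]]]}}

```text
time: 18.77
ee_pos: [0.4317, -0.1994, 0.3083]
eef_rot: [0.788, -0.615, -0.0, 0.0]
ft_force: [0.5, -0.5, 0.3]
grip_width: 0.0877
grasp_force: 0.0
```

```bash
python3 - <<'E'
from h import *
f=grab("wrist","w6")
for c in("blue","orange"):
    for b in blobs(f,c,60,9):
        print(c,b.mean(0).round(),rect(f,b,.03))
t=grab("top")
for u in((380,275),(420,275),(445,305)):print(pt(t,u,.1))
go(.421,-.194,.191,-166)
E
```

```text
blue [332. 150.] (array([ 395.4, -263.4]), 46.7, 25.6, 16.8)
orange [284. 213.] (array([ 421. , -199.2]), 43.8, 29.9, 14.1)
[ 0.35222828 -0.27377106  0.1       ]
[ 0.34921499 -0.39336487  0.1       ]
[ 0.25962855 -0.46079516  0.1       ]
turn [0.    0.    0.001] shift [-0.0393  0.0445  0.5869] ee [ 0.4316 -0.1995  0.3084] j6 0.26
```

View pics/w6.png

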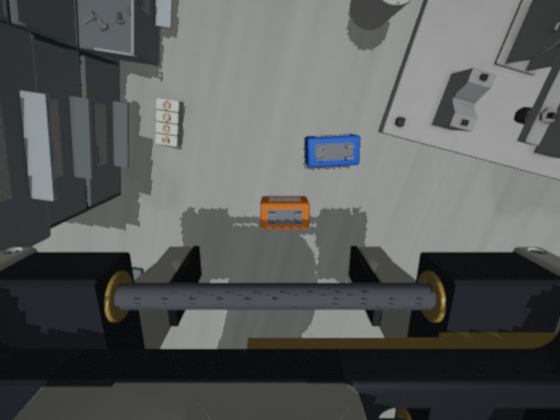

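{"fn": "step_arm", "kwargs": {"targets": [[[0, 0, 0, -0.022, 0.049, 0.12, 1], [0, 0, 0, -0.022, 0.049, 0.24, 1], [0, 0, 0, -0.022, 0.049, 0.36, 1], [0, 0, 0, -0.022, 0.049, 0.48, 1], [0, 0, 0, -0.022, 0.049, 0.587, 1]]]}}

```text
time: 19.5
ee_pos: [0.4209, -0.1978, 0.1903]
eef_rot: [0.788, -0.616, 0.0, 0.0]
ft_force: [0.7, 0.3, -0.5]
grip_width: 0.0877
grasp_force: 0.0
```

{"fn": "step_arm", "kwargs": {"targets": [[[0, 0, 0, 0, 0, 0, 0.7], [0, 0, 0, 0, 0, 0, 0.5], [0, 0, 0, 0, 0, 0, 0.4], [0, 0, 0, 0, 0, 0, 0.4], [0, 0, 0, 0, 0, 0, 0.4]]]}}

```text
time: 20.12
ee_pos: [0.4209, -0.1979, 0.1916]
eef_rot: [0.788, -0.616, 0.0, -0.0]
ft_force: [-1.1, 0.6, 4.2]
grip_width: 0.0455
grasp_force: 15.0
```

{"fn": "step_arm", "kwargs": {"targets": [[[0, 0, 0, 0, 0, 0, 0.4], [0, 0, 0, 0, 0, -0.05, 0.4], [0, 0, 0, 0, 0, -0.25, 0.4], [0, 0, 0, 0, 0, -0.45, 0.4], [0, 0, 0, 0, 0, -0.59, 0.4]]]}}

```text
time: 20.75
ee_pos: [0.4207, -0.198, 0.3114]
eef_rot: [0.788, -0.616, 0.001, -0.001]
ft_force: [0.7, 0.2, -0.5]
grip_width: 0.0461
grasp_force: 15.0
```

```bash
python3 - <<'E'
from h import *
s=observe();print(s["grip_width"],s["grasp_force"])
go(*c2w(18,38),.30,-174.1)
t=grab("top"); s=grab("scene")
cv2.imwrite("pics/jig.png",np.hstack([cv2.resize(t["frame"][255:355,360:460],None,fx=4,fy=4),cv2.resize(s["frame"][290:390,250:350],None,fx=4,fy=4)]))
E
```

```text
0.04614465151232893 14.99972015619278
turn [-0.002 -0.001  0.18 ] shift [-1.1072 -1.3196  0.0584] ee [ 0.4207 -0.198   0.3114] j6 0.26
```

View pics/jig.png

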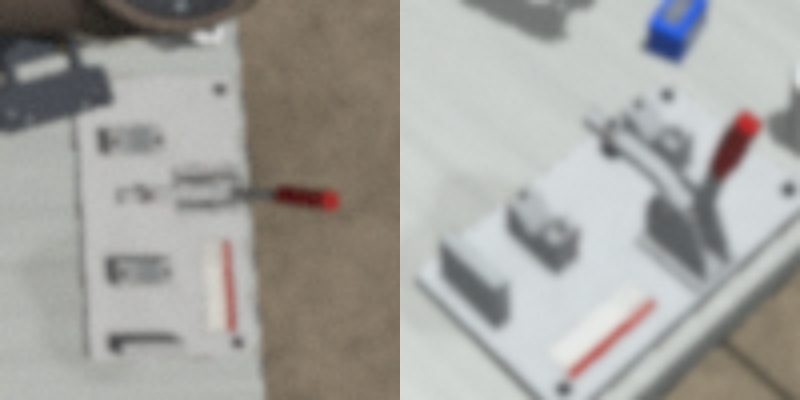

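{"fn": "step_arm", "kwargs": {"targets": [[[0, 0, 0.06, -0.15, -0.18, 0, 0.4], [0, 0, 0.12, -0.3, -0.36, 0, 0.4], [0, 0, 0.18, -0.45, -0.54, 0, 0.4], [0, 0, 0.18, -0.6, -0.72, 0, 0.4], [0, 0, 0.18, -0.75, -0.9, 0, 0.4]]]}}

```text
time: 21.48
ee_pos: [0.5595, -0.0076, 0.3086]
eef_rot: [0.743, -0.67, -0.0, 0.0]
ft_force: [-0.1, -0.4, -1.6]
grip_width: 0.0465
grasp_force: 15.0
```

```bash
python3 - <<'E'
from h import *
go(*c2w(18,38),.27,-174.1)
t=grab("top"); s=grab("scene")
def tri(a,b):
    d=[f["rot"]@np.linalg.solve(f["mtx"],[*u,1.]) for f,u in((t,a),(s,b))]
    k=np.linalg.lstsq(np.c_[d[0],-d[1]],s["eye"]-t["eye"],rcond=None)[0]
    p,q=t["eye"]+k[0]*d[0],s["eye"]+k[1]*d[1]; return ((p+q)/2).round(3),round(np.linalg.norm(p-q),4)
print("block",tri((393,290),(416,322)),"block2",tri((394.5,322),(387,345)),"arm tip",tri((390,303),(397,319)),"lever top",tri((443,305),(436,320)))
E
```

```text
turn [ 0.001 -0.    -0.   ] shift [-0.4065 -0.3622  0.1928] ee [ 0.5595 -0.0076  0.3086] j6 -0.23
block (array([ 0.375, -0.425,  0.066]), np.float64(0.2456)) block2 (array([ 0.279, -0.417,  0.061]), np.float64(0.2363)) arm tip (array([ 0.337, -0.4  ,  0.087]), np.float64(0.2351)) lever top (array([ 0.322, -0.51 ,  0.183]), np.float64(0.2012))
```

{"fn": "step_arm", "kwargs": {"targets": [[[0, 0, 0, -0.1, -0.1, 0, 0.4], [0, 0, 0, -0.2, -0.2, 0.05, 0.4], [0, 0, 0, -0.3, -0.3, 0.1, 0.4], [0, 0, 0, -0.406, -0.362, 0.15, 0.4], [0, 0, 0, -0.406, -0.362, 0.193, 0.4]]]}}

```text
time: 22.2
ee_pos: [0.623, 0.0806, 0.2693]
eef_rot: [0.743, -0.669, -0.0, 0.0]
ft_force: [0.2, -0.2, -1.4]
grip_width: 0.0459
grasp_force: 15.0
```

```bash
python3 - <<'E'
from h import *
go(*c2w(18,38),.2016,-174.1)
t=grab("top"); s=grab("scene")
def tri(a,b):
    d=[f["rot"]@np.linalg.solve(f["mtx"],[*u,1.]) for f,u in((t,a),(s,b))]
    k=np.linalg.lstsq(np.c_[d[0],-d[1]],s["eye"]-t["eye"],rcond=None)[0]
    p,q=t["eye"]+k[0]*d[0],s["eye"]+k[1]*d[1]; return ((p+q)/2).round(3),round(np.linalg.norm(p-q),4)
print("block",tri((393,290),(316,322)),"block2",tri((394.5,322),(287,345)),"arm tip",tri((390,303),(297,319)),"lever top",tri((443,305),(337,320)))
for b in blobs(t,"blue"): print(b.mean(0),rect(t,b,.03))
E
```

```text
turn [ 0.001 -0.     0.001] shift [-0.0004 -0.0015  0.3385] ee [0.623  0.0806 0.2693] j6 -0.33
block (array([ 0.307, -0.33 ,  0.037]), np.float64(0.0045)) block2 (array([ 0.208, -0.328,  0.035]), np.float64(0.0026)) arm tip (array([ 0.266, -0.307,  0.064]), np.float64(0.0032)) lever top (array([ 0.265, -0.427,  0.166]), np.float64(0.0009))
[368.74468085 261.89361702] (array([ 395.4, -260.8]), 41.6, 24.4, 16.9)
[151.2        268.03076923] (array([394.7, 428.1]), 90.5, 27.8, 15.1)
[289.28205128 188.06410256] (array([634.8, -16.7]), 91.2, 52.6, -84.0)
```

{"fn": "step_arm", "kwargs": {"targets": [[[0, 0, 0, 0, 0, 0.1, 0.4], [0, 0, 0, 0, 0, 0.2, 0.4], [0, 0, 0, 0, 0, 0.28, 0.4], [0, 0, 0, 0, 0, 0.33, 0.4], [0, 0, 0, 0, 0, 0.341, 0.4]]]}}

```text
time: 22.92
ee_pos: [0.6227, 0.0791, 0.2018]
eef_rot: [0.742, -0.67, -0.0, 0.0]
ft_force: [-0.0, -1.0, -1.3]
grip_width: 0.0463
grasp_force: 15.0
```

{"fn": "step_arm", "kwargs": {"targets": [[[0, 0, 0, 0, 0, 0.002, 0.4], [0, 0, 0, 0, 0, 0.002, 0.4], [0, 0, 0, 0, 0, 0.002, 0.65], [0, 0, 0, 0, 0, 0.002, 0.75], [0, 0, 0, 0, 0, 0.002, 0.75]]]}}

```text
time: 23.55
ee_pos: [0.6229, 0.0793, 0.202]
eef_rot: [0.743, -0.67, 0.0, -0.0]
ft_force: [-0.2, -0.0, 0.3]
grip_width: 0.0646
grasp_force: 0.0
```

{"fn": "step_arm", "kwargs": {"targets": [[[0, 0, 0, 0, 0, 0, 0.75], [0, 0, 0, 0, 0, -0.1, 0.8], [0, 0, 0, 0, 0, -0.3, 1], [0, 0, 0, 0, 0, -0.5, 1], [0, 0, 0, 0, 0, -0.55, 1]]]}}

```text
time: 24.18
ee_pos: [0.6235, 0.0796, 0.3151]
eef_rot: [0.743, -0.67, 0.001, -0.002]
ft_force: [0.7, 0.1, -0.4]
grip_width: 0.0867
grasp_force: 0.0
```

```bash
python3 - <<'E'
from h import *
go(.3955,-.262,.31,-163.1)
E
```

```text
turn [-0.006  0.001 -0.244] shift [1.5812 1.3104 0.0174] ee [0.6235 0.0796 0.3151] j6 -0.33
```

{"fn": "step_arm", "kwargs": {"targets": [[[0, 0, 0, 0.18, 0.15, 0, 1], [0, 0, 0, 0.36, 0.3, 0, 1], [0, 0, 0, 0.54, 0.45, 0, 1], [0, 0, 0, 0.72, 0.6, 0, 1], [0, 0, 0, 0.9, 0.75, 0, 1]]]}}

```text
time: 24.8
ee_pos: [0.4908, -0.1162, 0.3113]
eef_rot: [0.743, -0.67, -0.0, 0.0]
ft_force: [1.0, -0.1, 0.6]
grip_width: 0.0877
grasp_force: 0.0
```

{"fn": "step_arm", "kwargs": {"targets": [[[0, 0, -0.08, 0.17, 0.14, 0, 1], [0, 0, -0.16, 0.34, 0.28, 0, 1], [0, 0, -0.244, 0.51, 0.42, 0.0, 1], [0, 0, -0.244, 0.68, 0.56, 0.02, 1], [0, 0, -0.244, 0.68, 0.56, 0.02, 1]]]}}

```text
time: 25.42
ee_pos: [0.3927, -0.2634, 0.307]
eef_rot: [0.802, -0.597, -0.001, 0.0]
ft_force: [0.7, 0.5, -0.0]
grip_width: 0.0877
grasp_force: 0.0
```

```bash
python3 - <<'E'
from h import *
f=grab("wrist","w7")
for c in("blue","orange"):
    for b in blobs(f,c,60,9):
        print(c,b.mean(0).round(),rect(f,b,.03))
go(.3955,-.262,.191,-163.1)
E
```

```text
blue [272. 207.] (array([ 394.9, -266.4]), 44.8, 28.4, 16.8)
turn [ 0.001  0.001 -0.004] shift [-3.000e-04 -1.050e-02  5.815e-01] ee [ 0.3936 -0.2627  0.3073] j6 0.46
```

{"fn": "step_arm", "kwargs": {"targets": [[[0, 0, 0, 0.0136, -0.006, 0.12, 1], [0, 0, 0, 0.0136, -0.006, 0.24, 1], [0, 0, 0, 0.0136, -0.006, 0.36, 1], [0, 0, 0, 0.0136, -0.006, 0.48, 1], [0, 0, 0, 0.0136, -0.006, 0.582, 1]]]}}

```text
time: 26.1
ee_pos: [0.3971, -0.2634, 0.1904]
eef_rot: [0.804, -0.595, -0.0, 0.0]
ft_force: [0.0, 0.3, -0.2]
grip_width: 0.0874
grasp_force: 0.0
```

{"fn": "step_arm", "kwargs": {"targets": [[[0, 0, 0, 0, 0, 0, 0.7], [0, 0, 0, 0, 0, 0, 0.5], [0, 0, 0, 0, 0, 0, 0.4], [0, 0, 0, 0, 0, 0, 0.4], [0, 0, 0, 0, 0, 0, 0.4]]]}}

```text
time: 26.72
ee_pos: [0.3966, -0.2642, 0.1919]
eef_rot: [0.803, -0.596, 0.0, -0.0]
ft_force: [-1.5, 0.5, 4.4]
grip_width: 0.0458
grasp_force: 15.0
```

{"fn": "step_arm", "kwargs": {"targets": [[[0, 0, 0, 0, 0, 0, 0.4], [0, 0, 0, 0, 0, -0.05, 0.4], [0, 0, 0, 0, 0, -0.25, 0.4], [0, 0, 0, 0, 0, -0.45, 0.4], [0, 0, 0, 0, 0, -0.59, 0.4]]]}}

```text
time: 27.35
ee_pos: [0.3966, -0.2642, 0.3118]
eef_rot: [0.803, -0.596, 0.001, -0.0]
ft_force: [-0.0, 0.8, -1.3]
grip_width: 0.0458
grasp_force: 15.0
```

```bash
python3 - <<'E'
from h import *
s=observe();print(s["grip_width"],s["grasp_force"])
go(*c2w(18,-82),.30,-174.1)
E
```

```text
0.045807596531632515 14.999990165233612
turn [-0.002 -0.001  0.244] shift [-0.7327 -1.4707  0.061 ] ee [ 0.3966 -0.2642  0.3118] j6 0.47
```

```bash
python3 -c "
from h import *
go(.42,-.06,.31,-174.1)"
```

```text
turn [-0.002 -0.001  0.244] shift [-0.9431 -0.4084  0.0089] ee [ 0.3966 -0.2642  0.3118] j6 0.47
```

{"fn": "step_arm", "kwargs": {"targets": [[[0, 0, 0.08, -0.19, -0.08, 0, 0.4], [0, 0, 0.16, -0.38, -0.16, 0, 0.4], [0, 0, 0.244, -0.57, -0.24, 0, 0.4], [0, 0, 0.244, -0.76, -0.32, 0, 0.4], [0, 0, 0.244, -0.943, -0.408, 0, 0.4]]]}}

```text
time: 27.98
ee_pos: [0.4197, -0.0587, 0.3101]
eef_rot: [0.743, -0.67, 0.0, -0.0]
ft_force: [1.0, 0.6, -1.2]
grip_width: 0.0461
grasp_force: 15.0
```

```bash
python3 -c "
from h import *
go(*c2w(18,-82),.27,-174.1)"
```

```text
turn [-0.001  0.    -0.   ] shift [ 0.0108 -1.0838  0.2015] ee [ 0.4197 -0.0587  0.3101] j6 -0.23
```

{"fn": "step_arm", "kwargs": {"targets": [[[0, 0, 0, 0.01, -0.25, 0, 0.4], [0, 0, 0, 0.01, -0.5, 0.05, 0.4], [0, 0, 0, 0.01, -0.75, 0.1, 0.4], [0, 0, 0, 0.01, -1, 0.15, 0.4], [0, 0, 0, 0.01, -1, 0.2, 0.4]]]}}

```text
time: 28.6
ee_pos: [0.6218, -0.0411, 0.2684]
eef_rot: [0.743, -0.67, 0.0, 0.0]
ft_force: [-0.2, -0.2, -1.9]
grip_width: 0.046
grasp_force: 15.0
```

```bash
python3 -c "
from h import *
go(*c2w(18,-82),.2016,-174.1)"
```

```text
turn [-0.    -0.001  0.   ] shift [-0.0054 -0.0693  0.3342] ee [ 0.6218 -0.0411  0.2684] j6 -0.14
```

{"fn": "step_arm", "kwargs": {"targets": [[[0, 0, 0, -0.004, -0.08, 0.08, 0.4], [0, 0, 0, -0.004, -0.08, 0.16, 0.4], [0, 0, 0, -0.004, -0.08, 0.2, 0.4], [0, 0, 0, -0.004, -0.08, 0.25, 0.4], [0, 0, 0, -0.004, -0.08, 0.25, 0.4]]]}}

```text
time: 29.22
ee_pos: [0.6343, -0.0391, 0.219]
eef_rot: [0.742, -0.67, -0.0, 0.0]
ft_force: [-0.4, 0.4, -0.6]
grip_width: 0.0461
grasp_force: 15.0
```

```bash
python3 -c "
from h import *
go(*c2w(18,-82),.2020,-174.1)"
```

```text
turn [ 0.001 -0.    -0.   ] shift [-0.0017 -0.0063  0.085 ] ee [ 0.6343 -0.0391  0.219 ] j6 -0.14
```

{"fn": "step_arm", "kwargs": {"targets": [[[0, 0, 0, 0, -0.005, 0.05, 0.4], [0, 0, 0, 0, -0.005, 0.087, 0.4], [0, 0, 0, 0, -0.005, 0.088, 0.4], [0, 0, 0, 0, -0.005, 0.088, 0.65], [0, 0, 0, 0, -0.005, 0.088, 0.75]]]}}

```text
time: 29.85
ee_pos: [0.636, -0.0389, 0.202]
eef_rot: [0.743, -0.67, 0.0, -0.0]
ft_force: [-0.1, 0.7, 0.5]
grip_width: 0.0608
grasp_force: 0.0
```

{"fn": "step_arm", "kwargs": {"targets": [[[0, 0, 0, 0, 0, 0, 0.75], [0, 0, 0, 0, 0, -0.1, 0.8], [0, 0, 0, 0, 0, -0.3, 1], [0, 0, 0, 0, 0, -0.5, 1], [0, 0, 0, 0, 0, -0.55, 1]]]}}

```text
time: 30.48
ee_pos: [0.6366, -0.0388, 0.3153]
eef_rot: [0.743, -0.67, 0.002, -0.002]
ft_force: [0.8, 0.1, -0.5]
grip_width: 0.0871
grasp_force: 0.0
```

```bash
python3 -c "
from h import *
print(w2c([.5822,.0384]))
go(*c2w(-28,0),.31,-174.1)"
```

```text
[-27.13451591   0.08970089]
turn [-0.007  0.     0.   ] shift [-0.4117  0.2354  0.0251] ee [ 0.6366 -0.0388  0.3153] j6 -0.14
```

{"fn": "step_arm", "kwargs": {"targets": [[[0, 0, 0, -0.1, 0.06, -0.1, 1], [0, 0, 0, -0.2, 0.12, -0.2, 1], [0, 0, 0, -0.3, 0.18, -0.3, 1], [0, 0, 0, -0.412, 0.237, -0.4, 1], [0, 0, 0, -0.412, 0.237, -0.4, 1]]]}}

```text
time: 31.1
ee_pos: [0.5799, 0.0393, 0.3933]
eef_rot: [0.743, -0.669, 0.001, -0.001]
ft_force: [0.3, 0.3, -0.7]
grip_width: 0.0876
grasp_force: 0.0
```

```bash
python3 - <<'E'
from h import *
f=grab("wrist","w8")
go(*c2w(-28,0),.222,-174.1)
E
```

```text
turn [-0.001  0.001  0.001] shift [ 0.0034 -0.0057  0.8506] ee [0.58   0.0387 0.3921] j6 -0.3
```

View pics/w8.png

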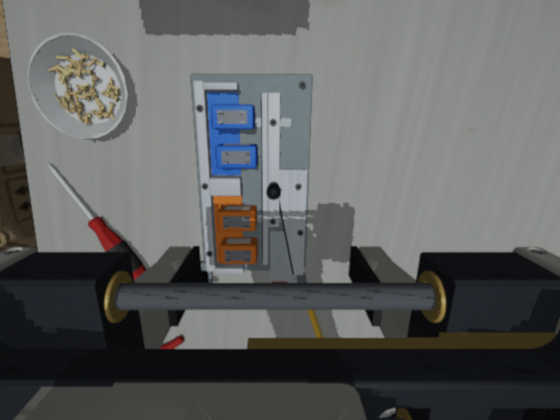

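{"fn": "step_arm", "kwargs": {"targets": [[[0, 0, 0, 0.003, -0.005, 0.2, 1], [0, 0, 0, 0.003, -0.005, 0.4, 1], [0, 0, 0, 0.003, -0.005, 0.6, 1], [0, 0, 0, 0.003, -0.005, 0.75, 0.8], [0, 0, 0, 0.003, -0.005, 0.85, 0.5]]], "grip_force": 15}}

```text
time: 31.78
ee_pos: [0.5807, 0.0366, 0.2187]
eef_rot: [0.742, -0.67, -0.001, 0.002]
ft_force: [-0.4, -0.2, 0.0]
grip_width: 0.0728
grasp_force: 0.0
```

{"fn": "step_arm", "kwargs": {"targets": [[[0, 0, 0, 0, 0, 0, 0.2], [0, 0, 0, 0, 0, 0, 0.15], [0, 0, 0, 0, 0, 0, 0.1], [0, 0, 0, 0, 0, 0, 0.1], [0, 0, 0, 0, 0, 0, 0.1]]]}}

```text
time: 32.4
ee_pos: [0.5814, 0.0378, 0.2224]
eef_rot: [0.743, -0.67, 0.0, -0.0]
ft_force: [0.2, 0.7, 0.2]
grip_width: 0.0232
grasp_force: 0.0
```

{"fn": "step_arm", "kwargs": {"targets": [[[0, 0, 0, 0, -0.01, 0, 0.1], [0, 0, 0, 0, -0.02, 0, 0.1], [0, 0, 0, 0, -0.03, 0, 0.1], [0, 0, 0, 0, -0.04, 0, 0.1], [0, 0, 0, 0, -0.05, 0, 0.1]]]}}

```text
time: 33.02
ee_pos: [0.5913, 0.0388, 0.2221]
eef_rot: [0.743, -0.67, -0.0, 0.0]
ft_force: [-4.6, 1.0, 8.2]
grip_width: 0.0162
grasp_force: 15.0
```

```bash
cat >> h.py <<'E'
def st():
    s=observe(); print("c",w2c(s["ee_pos"]).round(1),"F",(CR.T@s["ft_force"][:2]).round(1),s["ft_force"][2].round(1),"w",s["grip_width"].round(4),"gf",round(s["grasp_force"],1))
E
python3 -c "
from h import *
st()"
```

```text
Traceback (most recent call last):
  File "h.py", line 43, in st
    s=observe(); print("c",w2c(s["ee_pos"]).round(1),"F",(CR.T@s["ft_force"][:2]).round(1),s["ft_force"][2].round(1),"w",s["grip_width"].round(4),"gf",round(s["grasp_force"],1))
                                                                                                                         ^^^^^^^^^^^^^^^^^^^^^
AttributeError: 'float' object has no attribute 'round'
```

{"fn": "step_arm", "kwargs": {"targets": [[[0, 0, 0, 0, -0.008, 0, 0.1], [0, 0, 0, 0, -0.015, 0, 0.1], [0, 0, 0, 0, -0.022, 0, 0.1], [0, 0, 0, 0, -0.03, 0, 0.1], [0, 0, 0, 0, -0.03, 0, 0.1]]]}}

```text
time: 33.65
ee_pos: [0.5973, 0.0394, 0.2221]
eef_rot: [0.743, -0.67, -0.0, 0.0]
ft_force: [-3.3, 1.5, 6.0]
grip_width: 0.0164
grasp_force: 15.0
```

{"fn": "step_arm", "kwargs": {"targets": [[[0, 0, 0, 0, -0.003, 0, 0.1], [0, 0, 0, 0, -0.006, 0, 0.1], [0, 0, 0, 0, -0.01, 0, 0.1], [0, 0, 0, 0, -0.01, 0, 0.1], [0, 0, 0, 0, -0.01, 0, 0.1]]]}}

```text
time: 34.28
ee_pos: [0.5992, 0.0396, 0.2222]
eef_rot: [0.743, -0.67, -0.0, 0.0]
ft_force: [-3.8, 1.0, 6.1]
grip_width: 0.0162
grasp_force: 15.0
```

{"fn": "step_arm", "kwargs": {"targets": [[[0, 0, 0, 0, -0.003, 0, 0.1], [0, 0, 0, 0, -0.006, 0, 0.1], [0, 0, 0, 0, -0.008, 0, 0.1], [0, 0, 0, 0, -0.008, 0, 0.1], [0, 0, 0, 0, -0.008, 0, 0.1]]]}}

```text
time: 34.9
ee_pos: [0.6007, 0.0397, 0.2222]
eef_rot: [0.743, -0.67, -0.0, 0.0]
ft_force: [-3.7, 1.4, 7.4]
grip_width: 0.0164
grasp_force: 15.0
```

{"fn": "step_arm", "kwargs": {"targets": [[[0, 0, 0, 0, -0.003, 0, 0.1], [0, 0, 0, 0, -0.006, 0, 0.1], [0, 0, 0, 0, -0.008, 0, 0.1], [0, 0, 0, 0, -0.008, 0, 0.1], [0, 0, 0, 0, -0.008, 0, 0.1]]]}}

```text
time: 35.52
ee_pos: [0.6012, 0.0398, 0.2221]
eef_rot: [0.742, -0.67, -0.001, 0.001]
ft_force: [-9.8, 2.5, 11.6]
grip_width: 0.0162
grasp_force: 15.0
```

{"fn": "step_arm", "kwargs": {"targets": [[[0, 0, 0, 0, 0.008, 0, 0.2], [0, 0, 0, 0, 0.008, 0, 0.5], [0, 0, 0, 0, 0.008, 0, 0.6], [0, 0, 0, 0, 0.008, -0.2, 0.6], [0, 0, 0, 0, 0.008, -0.4, 0.6]]]}}

```text
time: 36.15
ee_pos: [0.6009, 0.0397, 0.3022]
eef_rot: [0.743, -0.67, -0.0, 0.001]
ft_force: [0.8, 0.3, 0.1]
grip_width: 0.0502
grasp_force: 0.0
```

```bash
sed -i 's/s\["grip_width"\].round(4)/round(s["grip_width"],4)/' h.py; python3 -c "
from h import *
st()
go(*c2w(-32,168),.32,-174.1)"
```

```text
c [-8.4 -0.6] F [0.8 0.2] 0.1 w 0.0502 gf 0.0
turn [ 0.002 -0.001 -0.   ] shift [-0.8428  0.1184 -0.0894] ee [0.6009 0.0397 0.3022] j6 -0.29
```

{"fn": "step_arm", "kwargs": {"targets": [[[0, 0, 0, -0.2, 0.03, -0.09, 0], [0, 0, 0, -0.4, 0.06, -0.09, 0], [0, 0, 0, -0.6, 0.09, -0.09, 0], [0, 0, 0, -0.843, 0.118, -0.09, 0], [0, 0, 0, -0.843, 0.118, -0.09, 0]]]}}

```text
time: 36.78
ee_pos: [0.5597, 0.2078, 0.3198]
eef_rot: [0.744, -0.669, 0.0, -0.0]
ft_force: [-0.2, -0.0, -0.7]
grip_width: 0.008
grasp_force: 0.0
```

```bash
python3 - <<'E'
from h import *
f=grab("wrist","w9")
h=cv2.cvtColor(f["frame"],cv2.COLOR_BGR2HSV)
m=cv2.inRange(h,(0,150,60),(4,255,255))|cv2.inRange(h,(174,150,60),(180,255,255))
for c in cv2.findContours(m,0,1)[0]:
    if cv2.contourArea(c)>40:
        b=c[:,0,:].astype(float); print("red",b.mean(0),np.array([w2c(pt(f,u,.049)) for u in b]).min(0).round(1),np.array([w2c(pt(f,u,.049)) for u in b]).max(0).round(1))
for b in blobs(f,"yellow",60,5):
    P=np.array([w2c(pt(f,u,.053)) for u in b]); print("yel",b.mean(0).round(),P.min(0).round(1),P.max(0).round(1), P[P[:,1].argmax()].round(1),P[P[:,1].argmin()].round(1))
go(*c2w(-32,168),.209,-174.1)
E
```

```text
red [ 94.13084112 274.44859813] [ 87.7 213.4] [187.5 242.5]
red [ 83.57894737 238.64736842] [ 99.8 181.7] [187.7 226.5]
red [277.51612903 170.72580645] [-45.2 128.6] [-25.4 139. ]
red [ 72.89333333 152.66666667] [124.7 108.7] [151.5 130.4]
red [21.13934426 85.48360656] [149.5  50. ] [182.7  85.2]
yel [248. 301.] [ -9.1 239. ] [ -5.3 281.6] [ -6.2 281.6] [ -9.1 239. ]
yel [302. 300.] [-62.3 235.5] [-57.5 282.4] [-59.8 282.4] [-58.3 235.5]
yel [326. 211.] [-94.  132.1] [-64.5 206.5] [-88.6 206.5] [-68.6 132.1]
turn [ 0.    -0.     0.003] shift [ 0.0082 -0.0006  0.5533] ee [0.5598 0.2065 0.3197] j6 -0.58
```

View pics/w9.png

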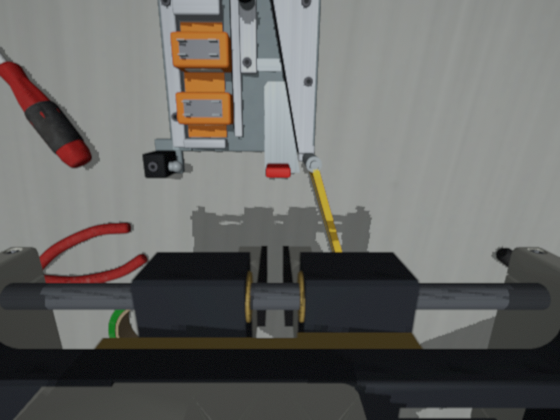

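{"fn": "step_arm", "kwargs": {"targets": [[[0, 0, 0, 0, 0, 0.1, 0], [0, 0, 0, 0, 0, 0.25, 0], [0, 0, 0, 0, 0, 0.4, 0], [0, 0, 0, 0, 0, 0.52, 0], [0, 0, 0, 0, 0, 0.553, 0]]]}}

```text
time: 37.45
ee_pos: [0.5599, 0.2038, 0.2076]
eef_rot: [0.742, -0.67, -0.0, 0.001]
ft_force: [-1.0, 0.3, 0.5]
grip_width: 0.0007
grasp_force: 0.0
```

{"fn": "step_arm", "kwargs": {"targets": [[[0, 0, 0, 0.04, 0, 0, 0], [0, 0, 0, 0.08, 0, 0, 0], [0, 0, 0, 0.11, 0, 0, 0], [0, 0, 0, 0.14, 0, 0, 0], [0, 0, 0, 0.17, 0, 0, 0]]]}}

```text
time: 38.08
ee_pos: [0.5641, 0.1713, 0.21]
eef_rot: [0.743, -0.67, 0.0, -0.001]
ft_force: [2.3, 4.2, 0.8]
grip_width: 0.0004
grasp_force: 1.7
```

```bash
python3 -c "
from h import *
st()"
```

```text
c [-31.4 134.2] F [2.7 4. ] 0.8 w 0.0004 gf 1.7
```

{"fn": "step_arm", "kwargs": {"targets": [[[0, 0, 0, 0.015, 0, 0, 0], [0, 0, 0, 0.03, 0, 0, 0], [0, 0, 0, 0.045, 0, 0, 0], [0, 0, 0, 0.06, 0, 0, 0], [0, 0, 0, 0.06, 0, 0, 0]]]}}

```text
time: 38.7
ee_pos: [0.5646, 0.1589, 0.2091]
eef_rot: [0.742, -0.67, -0.0, 0.0]
ft_force: [1.2, 1.9, 0.1]
grip_width: 0.001
grasp_force: 1.0
```

{"fn": "step_arm", "kwargs": {"targets": [[[0, 0, 0, 0.008, 0, 0, 0], [0, 0, 0, 0.015, 0, 0, 0], [0, 0, 0, 0.015, 0, 0, 0], [0, 0, 0, 0.015, 0, 0, 0], [0, 0, 0, 0.015, 0, 0, 0]]]}}

```text
time: 39.33
ee_pos: [0.5649, 0.1561, 0.2092]
eef_rot: [0.742, -0.67, -0.0, 0.0]
ft_force: [1.6, 2.2, -1.1]
grip_width: 0.0004
grasp_force: 1.0
```

```bash
python3 -c "
from h import *
st()"
```

```text
c [-32.2 119. ] F [1.8 2. ] -1.1 w 0.0004 gf 1.0
```

{"fn": "step_arm", "kwargs": {"targets": [[[0, 0, 0, 0.008, 0, 0, 0], [0, 0, 0, 0.016, 0, 0, 0], [0, 0, 0, 0.02, 0, 0, 0], [0, 0, 0, 0.02, 0, 0, 0], [0, 0, 0, 0.02, 0, 0, 0]]]}}

```text
time: 39.95
ee_pos: [0.5654, 0.1534, 0.2093]
eef_rot: [0.743, -0.67, -0.0, -0.001]
ft_force: [-1.9, 10.3, -1.2]
grip_width: 0.0003
grasp_force: 5.0
```

{"fn": "step_arm", "kwargs": {"targets": [[[0, 0, 0, 0.005, 0, 0, 0], [0, 0, 0, 0.01, 0, 0, 0], [0, 0, 0, 0.01, 0, 0, 0], [0, 0, 0, 0.01, 0, 0, 0], [0, 0, 0, 0.01, 0, 0, 0]]]}}

```text
time: 40.58
ee_pos: [0.5654, 0.1524, 0.2093]
eef_rot: [0.743, -0.67, -0.001, -0.002]
ft_force: [-4.9, 16.2, -0.1]
grip_width: 0.0003
grasp_force: 8.3
```

```bash
python3 -c "
from h import *
st()"
```

```text
c [-32.1 115.3] F [-3.3 16.6] -0.1 w 0.0003 gf 8.3
```

{"fn": "step_arm", "kwargs": {"targets": [[[0, 0, 0, -0.05, 0, 0, 0], [0, 0, 0, -0.12, 0, 0, 0], [0, 0, 0, -0.15, 0, -0.15, 0], [0, 0, 0, -0.15, 0, -0.35, 0], [0, 0, 0, -0.15, 0, -0.45, 0]]]}}

```text
time: 41.2
ee_pos: [0.5628, 0.1805, 0.3013]
eef_rot: [0.743, -0.67, 0.0, -0.001]
ft_force: [0.9, -0.4, 0.1]
grip_width: 0.0006
grasp_force: 0.0
```

```bash
python3 - <<'E'
from h import *
f=grab("wrist","w10")
st()
r=80
W=[]
for th,e in [(1.86,18)]+[(t,0) for t in (1.8,1.6,1.4,1.2,1.0,.8,.6,.45,.3,.2,.1,.0,-.05)]:
    u=np.array([np.cos(th),np.sin(th)]); n=np.array([-u[1],u[0]])
    d=21*abs(n[0])+9.5*abs(n[1])+2.5+e
    W.append(np.array([-66,127.5])+r*u+d*n); print(th,W[-1].round(1), (-(W[-1]-W[0])[::-1]/200).round(3))
go(*c2w(*W[0]),.30,-174.1)
for b in blobs(f,"yellow",60,5):
    P=np.array([w2c(pt(f,u,.053)) for u in b]); print("yel",b.mean(0).round(),P.min(0).round(1),P.max(0).round(1), P[P[:,1].argmax()].round(1),P[P[:,1].argmin()].round(1))
E
```

```text
c [-31.3 143.5] F [ 1.5 -0. ] 2.4 w 0.0004 gf 0.0
1.86 [-130.4  191.8] [-0. -0.]
1.8 [-108.6  199.7] [-0.039 -0.109]
1.6 [-92.1 206.8] [-0.075 -0.191]
1.4 [-76.9 210.6] [-0.094 -0.268]
1.2 [-60.8 211.3] [-0.097 -0.348]
1.0 [-44.1 208.5] [-0.083 -0.431]
0.8 [-27.6 201.7] [-0.05  -0.514]
0.6 [-12.5 191. ] [ 0.004 -0.589]
0.45 [ -2.7 180.5] [ 0.057 -0.638]
0.3 [  5.2 168.1] [ 0.118 -0.678]
0.2 [  9.2 159.1] [ 0.164 -0.698]
0.1 [ 12.2 149.5] [ 0.212 -0.713]
0.0 [ 14.  139.5] [ 0.262 -0.722]
-0.05 [ 14.6 136.5] [ 0.276 -0.725]
turn [-0.005  0.001  0.001] shift [-0.2416  0.4951  0.0155] ee [0.5633 0.1807 0.3035] j6 -0.54
yel [262. 298.] [-22.5 198.5] [-20.3 234.4] [-21.2 234.4] [-21.6 198.5]
yel [287. 299.] [-45.8 196.4] [-42.6 239.7] [-43.2 239.7] [-43.5 196.4]
yel [324. 230.] [-82.1 133.4] [-64.5 170.6] [-76.2 170.6] [-70.2 133.4]
```

View pics/w10.png

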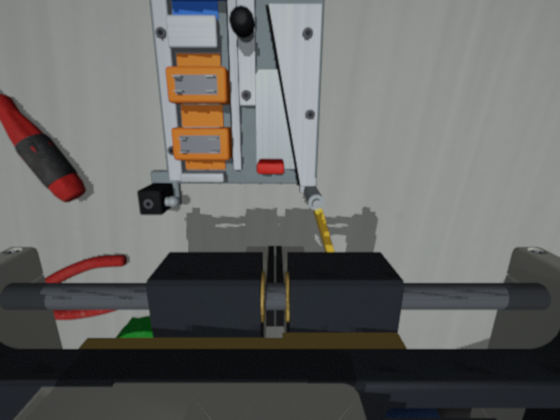

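{"fn": "step_arm", "kwargs": {"targets": [[[0, 0, 0, -0.06, 0.12, 0, 0], [0, 0, 0, -0.12, 0.24, 0, 0], [0, 0, 0, -0.18, 0.37, 0, 0], [0, 0, 0, -0.242, 0.495, 0, 0], [0, 0, 0, -0.242, 0.495, 0, 0]]]}}

```text
time: 41.88
ee_pos: [0.4577, 0.2183, 0.2993]
eef_rot: [0.743, -0.669, -0.0, 0.0]
ft_force: [0.4, 0.7, -0.2]
grip_width: 0.0005
grasp_force: 0.0
```

{"fn": "step_arm", "kwargs": {"targets": [[[0, 0, 0, 0, 0, 0.1, 0], [0, 0, 0, 0, 0, 0.2, 0], [0, 0, 0, 0, 0, 0.35, 0], [0, 0, 0, 0, 0, 0.47, 0], [0, 0, 0, 0, 0, 0.48, 0]]]}}

```text
time: 42.5
ee_pos: [0.459, 0.2175, 0.2016]
eef_rot: [0.742, -0.67, 0.0, 0.002]
ft_force: [0.3, -0.1, 1.0]
grip_width: 0.0006
grasp_force: 0.0
```

```bash
python3 -c "
from h import *
st(); go(*c2w(-92.1,206.8),.205,-174.1)"
```

```text
c [-131.2  190.9] F [ 0.3 -0.2] 1.0 w 0.0006 gf 0.0
turn [ 0.004 -0.004 -0.001] shift [-0.0796 -0.1956 -0.0177] ee [0.459  0.2175 0.2016] j6 -0.73
```

{"fn": "step_arm", "kwargs": {"targets": [[[0, 0, 0, -0.043, -0.109, 0, 0], [0, 0, 0, -0.06, -0.15, 0, 0], [0, 0, 0, -0.079, -0.191, 0, 0], [0, 0, 0, -0.088, -0.23, 0, 0], [0, 0, 0, -0.098, -0.268, 0, 0]]]}}

```text
time: 43.12
ee_pos: [0.5107, 0.2431, 0.2034]
eef_rot: [0.742, -0.67, -0.0, 0.0]
ft_force: [-0.9, -0.5, -0.2]
grip_width: 0.0003
grasp_force: 0.3
```

```bash
python3 -c "
from h import *
st(); go(*c2w(-27.6,201.7),.205,-174.1)"
```

```text
c [-77.2 211.1] F [-0.9 -0.4] -0.2 w 0.0003 gf 0.3
turn [ 0. -0. -0.] shift [ 0.0469 -0.2479 -0.0079] ee [0.5107 0.2431 0.2034] j6 -0.69
```

{"fn": "step_arm", "kwargs": {"targets": [[[0, 0, 0, -0.002, -0.08, 0, 0], [0, 0, 0, 0.012, -0.163, 0, 0], [0, 0, 0, 0.045, -0.246, 0, 0], [0, 0, 0, 0.1, -0.321, 0, 0], [0, 0, 0, 0.153, -0.37, 0, 0]]]}}

```text
time: 43.75
ee_pos: [0.5884, 0.2193, 0.203]
eef_rot: [0.742, -0.67, -0.0, 0.0]
ft_force: [-1.8, -0.1, -0.4]
grip_width: 0.0004
grasp_force: 0.3
```

{"fn": "step_arm", "kwargs": {"targets": [[[0, 0, 0, 0.03, -0.02, 0, 0], [0, 0, 0, 0.061, -0.04, 0, 0], [0, 0, 0, 0.085, -0.05, 0, 0], [0, 0, 0, 0.107, -0.06, 0, 0], [0, 0, 0, 0.13, -0.068, 0, 0]]]}}

```text
time: 44.38
ee_pos: [0.6035, 0.1958, 0.2034]
eef_rot: [0.743, -0.67, 0.0, -0.0]
ft_force: [0.5, -0.0, -0.5]
grip_width: 0.0004
grasp_force: 0.2
```

```bash
python3 -c "
from h import *
st(); go(*c2w(14,139.5),.204,-174.1)"
```

```text
c [ 10.2 154.4] F [ 0.5 -0.1] -0.5 w 0.0004 gf 0.2
turn [-0.  0.  0.] shift [ 0.0746 -0.019  -0.0032] ee [0.6035 0.1958 0.2034] j6 -0.52
```

{"fn": "step_arm", "kwargs": {"targets": [[[0, 0, 0, 0.015, -0.005, 0, 0], [0, 0, 0, 0.03, -0.01, 0, 0], [0, 0, 0, 0.045, -0.015, 0, 0], [0, 0, 0, 0.06, -0.018, 0, 0], [0, 0, 0, 0.07, -0.019, 0, 0]]]}}

```text
time: 45.0
ee_pos: [0.6085, 0.1825, 0.2033]
eef_rot: [0.743, -0.67, -0.0, -0.0]
ft_force: [1.0, -0.8, 0.3]
grip_width: 0.0004
grasp_force: 0.0
```

{"fn": "step_arm", "kwargs": {"targets": [[[0, 0, 0, 0.005, 0, 0, 0], [0, 0, 0, 0.01, 0, 0, 0], [0, 0, 0, 0.015, 0, 0, 0], [0, 0, 0, 0.015, 0, 0, 0], [0, 0, 0, 0.015, 0, 0, 0]]]}}

```text
time: 45.62
ee_pos: [0.6086, 0.1814, 0.2033]
eef_rot: [0.743, -0.67, -0.001, -0.001]
ft_force: [-7.0, 12.8, 0.6]
grip_width: 0.0005
grasp_force: 7.1
```

```bash
python3 -c "
from h import *
st()"
```

```text
c [ 13.8 139.6] F [-5.6 13.5] 0.6 w 0.0005 gf 7.1
```

{"fn": "step_arm", "kwargs": {"targets": [[[0, 0, 0, -0.05, 0, 0, 0], [0, 0, 0, -0.12, 0, 0, 0], [0, 0, 0, -0.15, 0, -0.2, 0], [0, 0, 0, -0.15, 0, -0.45, 0], [0, 0, 0, -0.15, 0, -0.7, 0]]]}}

```text
time: 46.25
ee_pos: [0.6059, 0.2095, 0.3447]
eef_rot: [0.743, -0.67, 0.0, 0.0]
ft_force: [0.8, 0.6, -0.1]
grip_width: 0.0002
grasp_force: 0.0
```

{"fn": "step_arm", "kwargs": {"targets": [[[0, 0, 0, 0, 0, 0, 0], [0, 0, 0, 0, 0, 0, 0], [0, 0, 0, 0, 0, 0, 0], [0, 0, 0, 0, 0, 0, 0], [0, 0, 0, 0, 0, 0, 0]]]}}

```text
time: 46.88
ee_pos: [0.6059, 0.2091, 0.3425]
eef_rot: [0.743, -0.67, -0.0, 0.001]
ft_force: [-0.5, 0.9, -0.4]
grip_width: 0.0006
grasp_force: 0.0
```

```bash
python3 - <<'E'
from h import *
f=grab("wrist","w11"); st()
print([px(f,[*c2w(x,127.5),.053]).round(0).tolist() for x in(-66,50)])
for b in blobs(f,"yellow",30,5):
    P=np.array([w2c(pt(f,u,.053)) for u in b]); print("yel",b.mean(0).round(),P.min(0).round(1),P.max(0).round(1))
E
```

```text
c [ 14.  167.5] F [-0.1  0. ] -0.3 w 0.0003 gf 0.0
[[361.0, 165.0], [234.0, 165.0]]
yel [262. 298.] [ 24.5 246.3] [ 27.1 289.9]
yel [287. 300.] [ -3.  243.9] [  0.7 296.2]
yel [296. 162.] [-58.9 120.3] [ 47.  130.3]
```

View pics/w11.png

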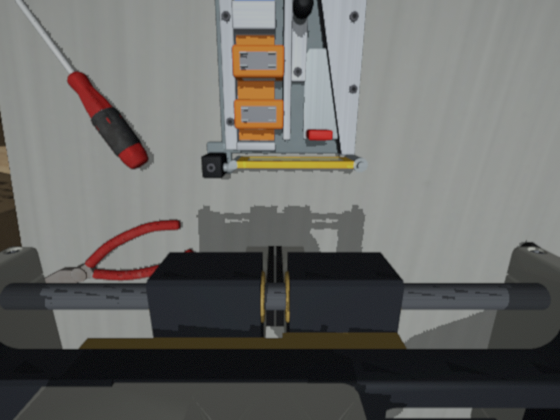

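{"fn": "step_arm", "kwargs": {"targets": [[[0, 0, 0, 0.15, 0, -0.1, 0], [0, 0, 0, 0.3, 0, -0.2, 0], [0, 0, 0, 0.45, 0, -0.2, 0], [0, 0, 0, 0.6, 0, -0.2, 0], [0, 0, 0, 0.6, 0, -0.2, 0]]]}}

```text
time: 47.55
ee_pos: [0.6182, 0.088, 0.3832]
eef_rot: [0.742, -0.671, -0.0, 0.0]
ft_force: [0.2, 0.4, 0.7]
grip_width: 0.0004
grasp_force: 0.0
```

```bash
python3 - <<'E'
from h import *
f=grab("wrist","w12"); st()
E
```

```text
c [13.9 46.7] F [-0.6  0.7] -0.5 w 0.0007 gf 0.0
```

View pics/w12.png

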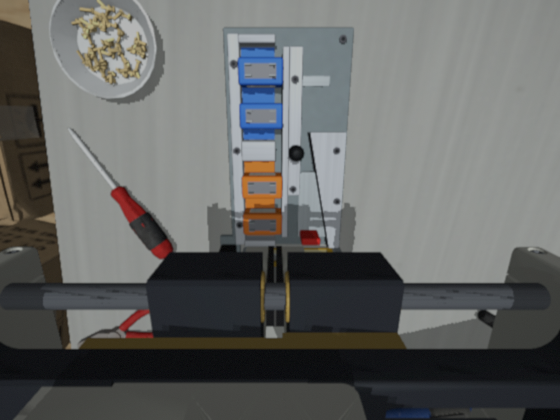

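All four caps stand clamped in their own bays: blue at (261,70) and (261,116), orange at (262,187) and (262,223). The wedge is in at (310,238) and the gate is shut.

```bash
python3 -c "
from station import order
print(order.job_done())"
```

```text
the job is handed in; nothing more can be done
None
```

The job is handed in at about 48 s: two blue and two orange capacitors stand clamped in their matching bays, the wedge is jammed, the gate is shut past its catch, and the air driver, screwdriver and terminal strip were not touched.

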